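# Bed a centrifuge spindle in its V-blocks and clamp it

### The arm

A 7-joint arm with a two-finger parallel gripper is mounted at the origin on the work surface. World frame = base frame: x ahead of the robot, y to its left, z up, the work surface at z = 0. Lengths are in m, angles in rad, forces in N, time in s.
With the tool pointing down it reaches from about 0.4 to 0.85 m from the base axis. Payload 4.5 kg.
Tool frame: the origin (TCP) lies midway between the tips of the shut fingers; the grasp point (between the pads) lies behind it (robot.hold_point_z is the z of the grasp point in the tool frame, in m); z points along the fingers, y is the direction in which the jaws open and shut (so a half turn about z gives the same grasp; the last joint's range is limited). The gripper opens to 85 mm and grips with 20 to 120 N. Pads are 22 mm wide; open, the fingers measure 114 mm over their backs; the gripper's body (76 mm by 85 mm) begins 54 mm behind the grasp point. The pads swing forward as they close: fully open they stand 13 mm farther back than shut.
Start: joints at [-1.164, 0.689, -0.195, 1.565, 0.157, 0.902, -0.215], TCP at [0.228, 0.582, 0.231] pointing down, gripper open.
Joint ranges: [-3.01, 3.01], [-0.46, 2.08], [-1.47, 1.51], [0.13, 2.56], [-1, 4.14], [0.04, 2.09], [-2.66, 2.66]. Speed limits (rad/s): [2.57, 2.57, 3.14, 3.14, 3.14, 3.14, 3.14].

### API

Orientations are given as a unit quaternion [x, y, z, w].
In Python, from cell import status, eyes, ticket, models, robot gives the robot as it stands.
- The arm moves only by the tool servo_tool, never from a script. Its argument "steps" is one flat list of numbers, 7 for each row, row after row: the turn, a rotation vector about the world's x, y, z scaled (see below), then the shift along the world's x, y, z scaled (see below), then the opening, from -1 (shut) to 1 (fully open), so that 0 is half open. A call has exactly 5 rows; each row is the pose to reach, as a shift and turn from the pose commanded when the call began; what a row does not reach only later rows make up. The controller multiplies each number of a shift by 0.12 m and each number of a turn by 45 degrees. A row lasts 1/12 s, in which the tool goes at most 41.7 mm and 7.16 degrees, less where a joint would pass 70% of its speed; a pose out of reach is approached as far as the arm can. A call with a number of a shift or a turn outside -1 to 1 is refused whole. A call with a gripper value outside its range is refused whole. The fingers move at their own pace and stop on an object; "grip_force" is the grip in N (left out, the last holds). Time passes only in rows, so rows that repeat a pose let the fingers close, or fill a call up. It gives the time, the measured TCP pose, the force and the opening at its end, in the units of the state.
- status.state(): the state, without advancing time (a new reading comes with each control period).
- eyes.grab_frame(name): name is "scene" or "top"; returns the picture (400x640x3 uint8, red, green, blue); there is no depth.
- eyes.get_calibration(name): a dict with "K" (3x3 intrinsics, pixels), "R" (3x3) and "t" (3): a world point X has camera coordinates R X + t. Camera axes: x right, y down, z forward; pixel columns grow to the right and rows downward; lengths in m; the calibration is good to about 2 mm. A picture is of the moment at which its call begins. get_calibration takes no time and is no camera call.
- ticket.close_job(): hands the job in, once; it reports no verdict.
Trained networks look in the newest picture that a camera, given by its name, has taken for a name from the list of things; names that differ only in an ending like _2 or _b are one class to them, and where a whole thing is asked for, a point or a joint stands for the part that bears it (a point fixed in the world has none). Each returns a list of dicts, best first, with "score" (0 to 1); they miss things now and then, are a little off and sometimes report something else, mostly with a low value. They report only what shows in the picture. A call takes as long as a camera call. They do not tell look-alikes from the thing itself.
- models.boxes_of(camera, label): "extent" ([left, top, right, bottom] in pixels, round what is visible of it).
- models.cut_out(camera, label): "mask" (400x640 bool, what is visible of it) and "extent" ([left, top, right, bottom] in pixels, round what is visible of it).
The state is a dict: "time_s": time; "joints": joint angles; "joint_vel": joint speeds; "effort": joint torques, N m; "eef_pos": TCP position; "orientation": TCP orientation; "ft_force": force on the tool from outside, world axes, zero at the start; "torque": the same for the moment, N m; "finger_gap": finger opening in m.
Only numpy, scipy, OpenCV 4.12 (cv2) and the standard library are available. Lean on these libraries where they do the work, as an engineer would, in place of code of your own. Each camera call takes 0.05 s, during which the arm holds its last target.

### The job

Take the drive spindle from its tray and lower it gently into the pair of V-blocks, its plain end towards the end stop but not yet touching it, keeping hold until it is bedded down in both Vs. Then slide it along the Vs, still bedded, until the plain end presses lightly on the stop's button, let go, and swing the clamp arm over and press it down by its cross-bar until its pad bears on the spindle. It is ground work: never ram it against the blocks or the stop, do not crush it with the clamp, and leave the other things on the bench alone.

Things in the scene. Friction and masses are not known exactly. Their poses are not given: they have to be found in the camera images.
- spindle: hollow ground steel spindle about 0.5 kg, lying level: a cylinder 30 mm in diameter and 200 mm long, with a thin journal 14 mm in diameter and 25 mm long on its -x end only. Origin: on the axis, at the middle of the 200 mm cylinder. x runs along the axis towards the plain end; it may roll about x. It starts in the tray, x roughly along world +y (as the fixture's x is)
- spindle_face (a point): centre of the spindle's plain end face, 100 mm from the spindle's origin along its +x
- tray: grey plastic tray 300 x 150 mm with rims 16 mm high, fixed to the bench; two wooden V saddles (22 mm thick along x, 60 mm wide, 70 mm either side of the middle) carry the spindle with its axis 47 mm above the bench. Origin: centre of the underside; x along the saddles' line. Between the saddles there is 118 mm of free length and the tray floor is 5 mm above the bench
- fixture: dark steel base plate 270 x 100 x 12 mm, fixed to the bench, that carries the V-blocks, the end stop and the clamp. Origin: centre of the underside; z up; x runs along the Vs towards the end stop; the clamp's hinge is on its +y side, which faces the robot. A bedded spindle has its axis at y = 0 and z = 62 mm in this frame, its x along the fixture's x
- vblocks: two steel V-blocks on the base plate, each 30 mm along x, 68 mm wide, at x = -70 and +70 mm of the fixture, so 110 mm of free length lie between them. 90 degree Vs, open upwards; top edges 62 mm above the bench, mouth 42 mm wide, bottom of the V 41 mm above the bench. Rigid. Same origin and axes as the fixture
- end_stop: steel bracket 44 mm wide, 78 mm tall, 14 mm thick on the +x end of the base plate, carrying an adjusting screw 12 mm in diameter. Origin: its foot, at bench height, at fixture x = 127 mm; axes as the fixture's. The screw ends in an 18 mm round button facing the Vs, sprung: it yields 2 mm at 1 to 2 N, then is rigid (screw and button count as the end stop)
- clamp_hinge (a joint): angle of the clamp arm in rad: 0 = level, pad resting on a bedded spindle; grows as the arm opens upward and over to the fixture's +y side (1.57 upright, stop at 2.3). Stiff friction hinge of about 0.25 N m: it stays where it is left. Hinge line parallel to the fixture's x, at fixture y = +42 mm, z = 85 mm; the arm is a bar 12 mm wide and 10 mm thick at fixture x = -76 mm, on two posts 14 mm wide that end at z = 94 mm
- clamp_bar (a point): middle of the grey cross-bar at the free end of the clamp arm: a rod 14 mm in diameter and 36 mm long, parallel to the hinge line and 92 mm from it; with the arm closed it lies at fixture x = -82, y = -50, z = 85 mm
- clamp: the swing clamp arm, origin on its hinge line at mid-width; a bar of 12 x 10 mm running along its -y, with a rubber pad 14 x 16 x 3 mm under it 42 mm from the hinge line, that bears on top of the spindle over the V-block at fixture x = -70 mm
- bearing: loose bearing ring 52 mm across, 14 mm high, leave alone
- reagent: glass bottle 72 mm across, 150 mm tall, leave alone
- wrench: wrench lying on the bench, leave alone
- driver: screwdriver lying on the bench, leave alone
- beaker: white beaker 74 mm across, 85 mm tall, leave alone
- coupling: stepped aluminium coupling 60 mm across, 36 mm tall, leave alone
- stop_axis (a point): middle of the hole in the bracket where the screw passes, at fixture x = 127, z = 62 mm, on the spindle's axis. The screw is set anew each time and its setting is not measured: the button's face stands anywhere from 92 to 112 mm along x from the fixture's origin, to be found by feel
Things that resemble listed ones, but are neither listed nor needed, are in the scene too. Several things have the shape of the spindle; the one meant has the colours described above.

How it is judged:
By the outcome, as a careful person would: the job done as asked, in the order asked, and still so for the second after the job is handed in, with the robot touching nothing.
It also fails if it takes over 72 s, if anything falls off the work surface, if the arm or the gripper's body presses on something with over 40 N, if the wrist force passes 120 N, or if a joint passes its speed limit or range.

## Working session

There is one attempt and no reset: what is moved stays moved. The work goes in short steps, Python scripts to look and compute and a tool call to move; the robot and the scene stay as the last step left them, time stands still between calls to the robot, and variables do not carry over. Pictures are saved under pics/ and viewed, and the job is handed in when it is done.

Besides the shell and the picture viewer there is one more tool, called after "Emit:" as name(argument=value, ...) on one line, values as JSON. servo_tool: Moves the arm, as the interface text tells. Its arguments: {"type":"object","properties":{"steps":{"type":"array"},"grip_force":{"type":"number"}},"required":["steps"]}

```bash
mkdir -p pics; ls
python3 - <<'E'
from cell import status, eyes, ticket, models, robot
import cv2
print(status.state()); print(robot.hold_point_z)
for c in ("scene","top"):
    im=eyes.grab_frame(c); cv2.imwrite(f"pics/{c}0.png",im[:,:,::-1]); 
    k=eyes.get_calibration(c); print(c,k)
    for l in ("spindle","tray","fixture","vblocks","end_stop","clamp"):
        for d in models.boxes_of(c,l): print(c,l,round(d["score"],2),[round(float(v)) for v in d["extent"]])
E
```

```text
pics
{'time_s': 0.0, 'joints': array([-1.16425153,  0.69001956, -0.1944853 ,  1.56638146,  0.15729107,
        0.90250194, -0.21510901]), 'joint_vel': array([-0.00041818,  0.0010859 , -0.00097599,  0.00051952,  0.00045826,
       -0.00022363,  0.00091402]), 'effort': array([-1.81971254e-04, -5.39610350e+01, -1.26688711e+00, -1.58541548e+01,
        9.01201623e-03,  9.58111341e-03, -1.93623941e-05]), 'eef_pos': array([0.2274241 , 0.5814302 , 0.23045116]), 'orientation': array([ 1.85269552e-01,  9.82687270e-01, -9.54813817e-04, -1.04143260e-04]), 'ft_force': array([ 0.07892476, -0.14329388,  0.14112164]), 'torque': array([-0.04846127,  0.00263502, -0.0090425 ]), 'finger_gap': 0.0857008430872021}
-0.0187
scene {'K': array([[392.19741399,   0.        , 310.48188249],
       [  0.        , 392.19741399, 193.86408553],
       [  0.        ,   0.        ,   1.        ]]), 'R': array([[-0.05923734,  0.9982428 ,  0.00149997],
       [ 0.76593881,  0.04641557, -0.64123579],
       [-0.64017863, -0.03683622, -0.76734243]]), 't': array([ 0.0491827 , -0.35646417,  1.49814893])}
scene spindle 0.86
[... 419 characters left out ...]
  , 322.51099838],
       [  0.        , 365.73693503, 198.43522649],
       [  0.        ,   0.        ,   1.        ]]), 'R': array([[-1.79557264e-02, -9.99838783e-01,  2.01679994e-05],
       [-9.73960797e-01,  1.74864339e-02, -2.26041127e-01],
       [ 2.26004332e-01, -4.07837546e-03, -9.74117759e-01]]), 't': array([-0.01418719,  0.54721533,  1.07382972])}
top spindle 0.77 [352, 176, 422, 187]
top spindle 0.62 [374, 244, 404, 315]
top spindle 0.61 [242, 238, 288, 306]
top tray 0.69 [332, 160, 427, 210]
top fixture 0.97 [215, 179, 300, 217]
top fixture 0.55 [269, 204, 281, 216]
top vblocks 0.93 [227, 182, 286, 204]
top end_stop 0.51 [203, 182, 223, 202]
top clamp 0.64 [268, 205, 280, 215]
```

Run:
```python
import cv2
a=cv2.imread("pics/scene0.png");b=cv2.imread("pics/top0.png")
cv2.imwrite("pics/s0c.png",cv2.resize(a[110:260,160:480],None,fx=2.5,fy=2.5,interpolation=cv2.INTER_CUBIC))
cv2.imwrite("pics/t0c.png",cv2.resize(b[140:340,180:450],None,fx=2.9,fy=2.9,interpolation=cv2.INTER_CUBIC))
```

```text
(no output)
```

View pics/scene0.png

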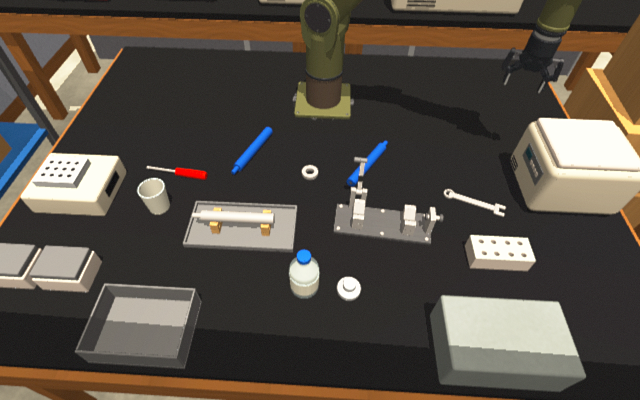

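View pics/s0c.png

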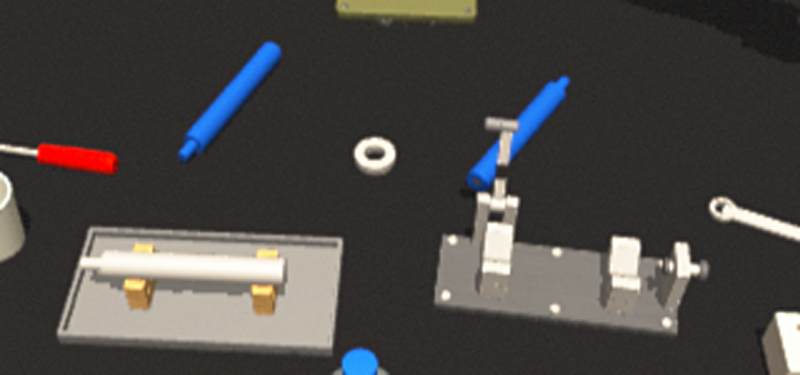

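View pics/t0c.png

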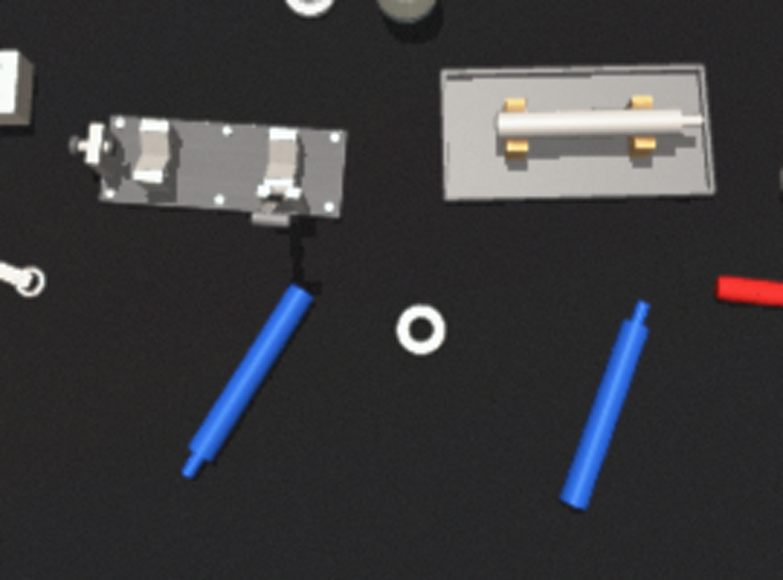

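```bash
cat > vis.py <<'E'
import numpy as np, cv2
from scipy.optimize import minimize
from scipy.ndimage import map_coordinates, gaussian_filter
def proj(cal,X):
    X=np.atleast_2d(X); c=X@cal["R"].T+cal["t"]; u=c@cal["K"].T; return u[:,:2]/u[:,2:]
def place(p,L):  # p=x,y,yaw
    c,s=np.cos(p[2]),np.sin(p[2]); R=np.array([[c,-s,0],[s,c,0],[0,0,1]])
    return L@R.T+np.array([p[0],p[1],0])
def box(l,w,z0,z1): return np.array([[i*l/2,j*w/2,z] for i in(-1,1) for j in(-1,1) for z in(z0,z1)])
def cyl(x0,x1,r,z,n=48):
    a=np.linspace(0,2*np.pi,n,endpoint=False)
    return np.vstack([np.c_[np.full(n,x),r*np.cos(a),z+r*np.sin(a)] for x in(x0,x1)])
def contrast(im,cal,pts,n=400,d=1.2,clip=40):
    h=cv2.convexHull(proj(cal,pts).astype(np.float32))[:,0].astype(float)
    c=h.mean(0); nx=np.roll(h,-1,0); L=np.linalg.norm(nx-h,axis=1); cum=np.r_[0,np.cumsum(L)]
    s=(np.arange(n)+.5)/n*cum[-1]; k=np.searchsorted(cum,s,side='right')-1
    t=(s-cum[k])/L[k]; P=h[k]+(nx[k]-h[k])*t[:,None]
    T=(nx-h)/L[:,None]; N=np.c_[T[:,1],-T[:,0]]; sg=np.sign(((h+nx)/2-c)*N).sum(1); 
    sg=np.sign((((h+nx)/2-c)*N).sum(1)); N=(N*sg[:,None])[k]
    f=lambda Q: map_coordinates(im,[Q[:,1],Q[:,0]],order=1,mode='nearest')
    return np.clip(f(P-N*d)-f(P+N*d),-10,clip).mean()
def fit(ims,cals,cams,L,p0,clip=40,sig=0.6):
    G={c:gaussian_filter(ims[c].mean(2).astype(float),sig) for c in cams}
    def cost(p): return -sum(contrast(G[c],cals[c],place(p,L),clip=clip) for c in cams)
    best=None
    for dx in(-.008,0,.008):
        for dy in(-.008,0,.008):
            r=minimize(cost,np.array(p0)+[dx,dy,0],method='Nelder-Mead',options=dict(initial_simplex=np.array(p0)+[dx,dy,0]+np.array([[0,0,0],[.006,0,0],[0,.006,0],[0,0,.04]]),xatol=1e-5,fatol=1e-4))
            if best is None or r.fun<best.fun: best=r
    return best.x,-best.fun
def ground(cal,uv,z):
    d=np.linalg.inv(cal["K"])@np.array([uv[0],uv[1],1.]); d=cal["R"].T@d; o=-cal["R"].T@cal["t"]
    return o+d*(z-o[2])/d[2]
E
cat > m1.py <<'E'
from vis import *
from cell import eyes
cals={c:eyes.get_calibration(c) for c in("scene","top")}
ims={c:cv2.imread(f"pics/{c}0.png")[:,:,::-1] for c in cals}
for c,uv in(("top",(257,197)),("scene",(383,223))): print("plate c",ground(cals[c],uv,.012))
g0=ground(cals["top"],(257,197),.012); t0=ground(cals["top"],(379,185),.016)
H=np.pi/2
s0=ground(cals["top"],(384,182),.047)
for nm,L,p0,cl in(("fixture",box(.27,.1,0,.012),g0,25),("tray",box(.3,.15,0,.016),t0,40),("spindle",cyl(-.1,.1,.015,.047),s0,60)):
    for cams in(("top",),("scene",),("top","scene")):
        x,f=fit(ims,cals,cams,L,[p0[0],p0[1],H],cl); print(nm,cams,np.round(x[:2]*1000,1),round(np.degrees(x[2]),2),round(f,1))
E
python3 m1.py
```

```text
plate c [0.56724177 0.18873461 0.012     ]
plate c [0.57205785 0.19131317 0.012     ]
fixture ('top',) [565.3 188.4] 84.69 21.3
fixture ('scene',) [568.5 191.3] 84.82 20.5
fixture ('top', 'scene') [565.4 188.1] 84.76 41.6
tray ('top',) [ 601.5 -207.5] 90.78 40.0
tray ('scene',) [ 595.9 -211.3] 90.24 40.0
tray ('top', 'scene') [ 599.5 -209.5] 90.1 79.8
spindle ('top',) [ 602.7 -219.1] 90.08 35.3
spindle ('scene',) [ 598.1 -219. ] 90.29 40.5
spindle ('top', 'scene') [ 600.7 -219.1] 89.23 67.4
```

Emit:
servo_tool(steps=[0, 0, -0.15, 0.09, -0.19, 0, 1, 0, 0, -0.3, 0.18, -0.38, 0, 1, 0, 0, -0.45, 0.27, -0.57, 0, 1, 0, 0, -0.6, 0.36, -0.76, 0, 1, 0, 0, -0.76, 0.45, -0.95, 0, 1])

```text
time_s: 1.12
eef_pos: [0.2821, 0.4671, 0.2315]
orientation: [0.468, 0.884, 0.0, -0.0]
ft_force: [0.2, -0.8, 0.3]
finger_gap: 0.0853
```

Emit:
servo_tool(steps=[0, 0, -0.15, 0.09, -0.19, 0, 1, 0, 0, -0.3, 0.18, -0.38, 0, 1, 0, 0, -0.45, 0.27, -0.57, 0, 1, 0, 0, -0.6, 0.36, -0.76, 0, 1, 0, 0, -0.76, 0.45, -0.95, 0, 1])

```text
time_s: 1.53
eef_pos: [0.3361, 0.3532, 0.2316]
orientation: [0.707, 0.707, 0.0, -0.0]
ft_force: [0.3, 0.2, 0.7]
finger_gap: 0.085
```

Emit:
servo_tool(steps=[0, 0, 0, 0.09, -0.19, 0, 1, 0, 0, 0, 0.18, -0.38, 0, 1, 0, 0, 0, 0.27, -0.57, 0, 1, 0, 0, 0, 0.36, -0.76, 0, 1, 0, 0, 0, 0.45, -0.95, 0, 1])

```text
time_s: 1.95
eef_pos: [0.3901, 0.2392, 0.2315]
orientation: [0.705, 0.709, 0.0, 0.0]
ft_force: [0.9, -0.4, 0.4]
finger_gap: 0.0852
```

Emit:
servo_tool(steps=[0, 0, 0, 0.09, -0.19, 0, 1, 0, 0, 0, 0.18, -0.38, 0, 1, 0, 0, 0, 0.27, -0.57, 0, 1, 0, 0, 0, 0.36, -0.76, 0, 1, 0, 0, 0, 0.45, -0.95, 0, 1])

```text
time_s: 2.37
eef_pos: [0.4442, 0.1251, 0.2315]
orientation: [0.705, 0.709, 0.0, 0.0]
ft_force: [1.0, 0.7, 0.3]
finger_gap: 0.0854
```

Emit:
servo_tool(steps=[0, 0, 0, 0.09, -0.19, 0, 1, 0, 0, 0, 0.18, -0.38, 0, 1, 0, 0, 0, 0.27, -0.57, 0, 1, 0, 0, 0, 0.36, -0.76, 0, 1, 0, 0, 0, 0.45, -0.95, 0, 1])

```text
time_s: 2.78
eef_pos: [0.4982, 0.011, 0.2315]
orientation: [0.705, 0.709, 0.0, 0.0]
ft_force: [-0.1, 0.3, 0.2]
finger_gap: 0.0857
```

Emit:
servo_tool(steps=[0, 0, 0, 0.09, -0.19, 0, 1, 0, 0, 0, 0.18, -0.38, 0, 1, 0, 0, 0, 0.27, -0.57, 0, 1, 0, 0, 0, 0.36, -0.76, 0, 1, 0, 0, 0, 0.45, -0.95, 0, 1])

```text
time_s: 3.2
eef_pos: [0.5521, -0.103, 0.2315]
orientation: [0.705, 0.709, 0.0, 0.0]
ft_force: [-0.1, 0.6, 0.0]
finger_gap: 0.0855
```

Emit:
servo_tool(steps=[0, 0, 0, 0.09, -0.18, 0, 1, 0, 0, 0, 0.18, -0.36, 0, 1, 0, 0, 0, 0.27, -0.54, 0, 1, 0, 0, 0, 0.36, -0.72, 0, 1, 0, 0, 0, 0.42, -0.86, 0, 1])

```text
time_s: 3.62
eef_pos: [0.6028, -0.2073, 0.2314]
orientation: [0.706, 0.709, 0.0, 0.001]
ft_force: [0.4, -0.0, 1.0]
finger_gap: 0.0854
```

Emit:
servo_tool(steps=[0, 0, 0, 0, 0, -0.2, 1, 0, 0, 0, 0, 0, -0.4, 1, 0, 0, 0, 0, 0, -0.6, 1, 0, 0, 0, 0, 0, -0.7, 1, 0, 0, 0, 0, 0, -0.7, 1])

```text
time_s: 4.03
eef_pos: [0.6, -0.2042, 0.1444]
orientation: [0.705, 0.709, -0.001, -0.003]
ft_force: [-0.6, 0.4, -0.2]
finger_gap: 0.0852
```

Run:
```python
from cell import status, eyes
import cv2
s=status.state();print(s["eef_pos"],s["orientation"],s["time_s"],s["ft_force"])
a=eyes.grab_frame("scene");b=eyes.grab_frame("top")
cv2.imwrite("pics/scene1.png",a[:,:,::-1]);cv2.imwrite("pics/top1.png",b[:,:,::-1])
cv2.imwrite("pics/s1c.png",cv2.resize(a[120:270,160:320,::-1],None,fx=4,fy=4,interpolation=cv2.INTER_CUBIC))
cv2.imwrite("pics/t1c.png",cv2.resize(b[140:230,310:450,::-1],None,fx=5,fy=5,interpolation=cv2.INTER_CUBIC))
```

```text
[ 0.59999931 -0.20419789  0.14441718] [ 0.70499672  0.70920421 -0.00131182 -0.00269922] 4.0333 [-0.58423132  0.38772234 -0.1761282 ]
```

View pics/s1c.png

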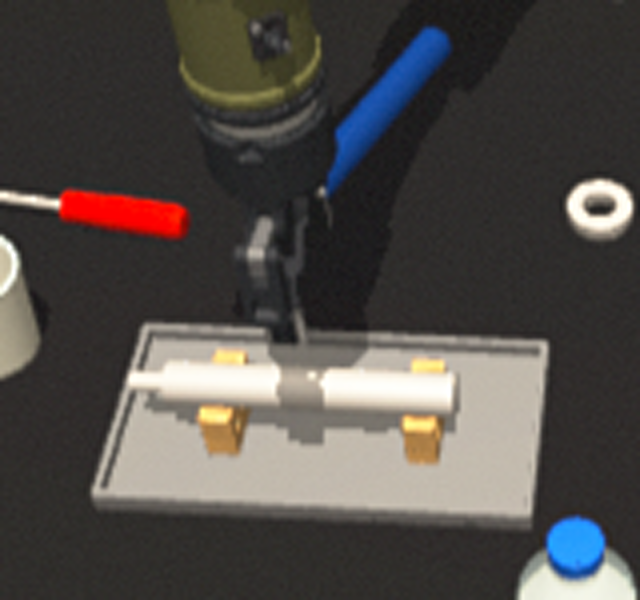

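View pics/t1c.png

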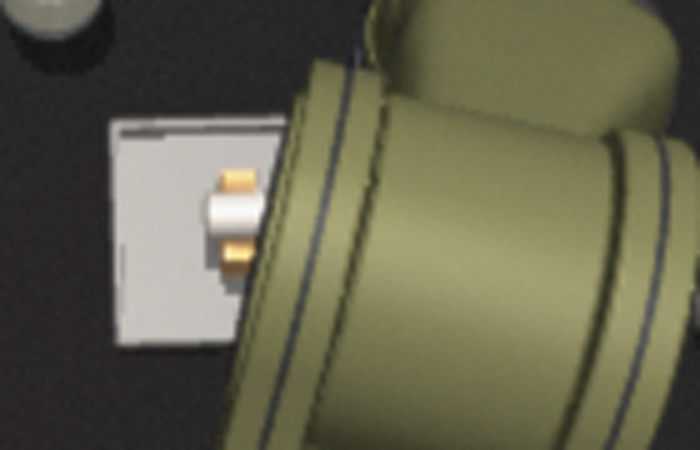

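Emit:
servo_tool(steps=[0, 0, 0, 0, -0.01, -0.2, 1, 0, 0, 0, 0, -0.03, -0.4, 1, 0, 0, 0, 0, -0.03, -0.6, 1, 0, 0, 0, 0, -0.03, -0.75, 1, 0, 0, 0, 0, -0.03, -0.85, 1])

```text
time_s: 4.55
eef_pos: [0.6026, -0.2088, 0.0453]
orientation: [0.705, 0.709, 0.0, 0.0]
ft_force: [0.4, 0.5, 0.3]
finger_gap: 0.0853
```

Emit:
servo_tool(steps=[0, 0, 0, 0, 0, -0.08, 1, 0, 0, 0, 0, 0, -0.16, 1, 0, 0, 0, 0, 0, -0.16, 1, 0, 0, 0, 0, 0, -0.16, 1, 0, 0, 0, 0, 0, -0.16, 1])

```text
time_s: 4.97
eef_pos: [0.6028, -0.209, 0.0271]
orientation: [0.705, 0.709, 0.0, 0.001]
ft_force: [-0.1, -1.1, 0.1]
finger_gap: 0.0856
```

Run:
```python
from cell import status, eyes
import cv2
s=status.state();print(s["eef_pos"],s["orientation"],s["time_s"],s["ft_force"])
a=eyes.grab_frame("scene")
cv2.imwrite("pics/s2c.png",cv2.resize(a[150:270,160:320,::-1],None,fx=5,fy=5,interpolation=cv2.INTER_CUBIC))
```

```text
[ 0.60281631 -0.20901169  0.02709374] [7.05165747e-01 7.09041866e-01 4.25015502e-04 8.49341097e-04] 4.9667 [-0.1048488  -1.06530466  0.0607816 ]
```

View pics/s2c.png

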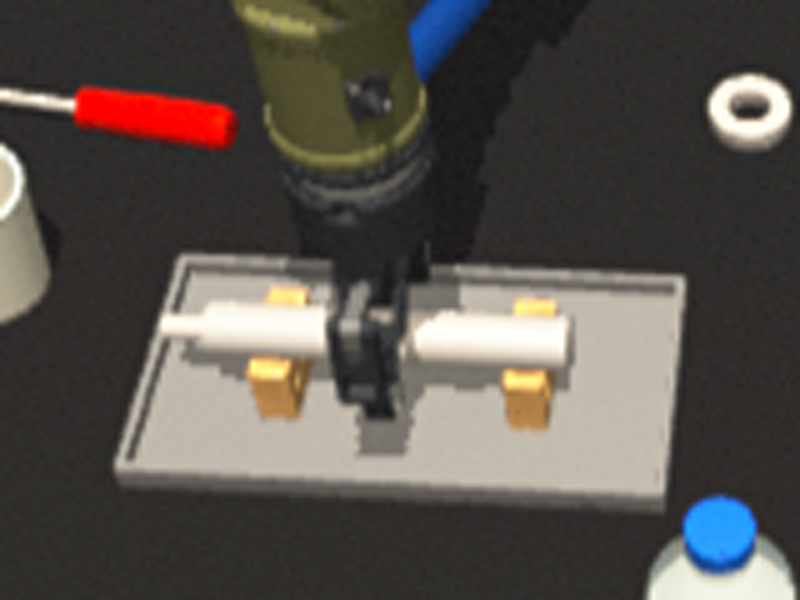

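Emit:
servo_tool(steps=[0, 0, 0, -0.01, 0, 0, 0.2, 0, 0, 0, -0.01, 0, 0, 0, 0, 0, 0, -0.01, 0, 0, -0.2, 0, 0, 0, -0.01, 0, 0, -0.4, 0, 0, 0, -0.01, 0, 0, -1], grip_force=50)

```text
time_s: 5.43
eef_pos: [0.6016, -0.2087, 0.0266]
orientation: [0.705, 0.709, 0.001, 0.001]
ft_force: [-1.9, 0.8, 2.3]
finger_gap: 0.0286
```

Emit:
servo_tool(steps=[0, 0, 0, 0, 0, 0, -1, 0, 0, 0, 0, 0, 0, -1, 0, 0, 0, 0, 0, 0, -1, 0, 0, 0, 0, 0, 0, -1, 0, 0, 0, 0, 0, 0, -1])

```text
time_s: 5.85
eef_pos: [0.6016, -0.2087, 0.0265]
orientation: [0.705, 0.709, 0.0, 0.001]
ft_force: [0.8, -0.1, 4.4]
finger_gap: 0.0286
```

Emit:
servo_tool(steps=[0, 0, 0, 0, 0, 0.02, -1, 0, 0, 0, 0, 0, 0.05, -1, 0, 0, 0, 0, 0, 0.09, -1, 0, 0, 0, 0, 0, 0.15, -1, 0, 0, 0, 0, 0, 0.2, -1])

```text
time_s: 6.27
eef_pos: [0.6, -0.2086, 0.0503]
orientation: [0.705, 0.709, -0.0, -0.001]
ft_force: [0.1, 0.6, -5.0]
finger_gap: 0.0285
```

Emit:
servo_tool(steps=[0, 0, 0, 0, 0, 0.2, -1, 0, 0, 0, 0, 0, 0.4, -1, 0, 0, 0, 0, 0, 0.6, -1, 0, 0, 0, 0, 0, 0.8, -1, 0, 0, 0, 0, 0, 1, -1])

```text
time_s: 6.68
eef_pos: [0.6002, -0.2086, 0.1716]
orientation: [0.705, 0.709, -0.0, -0.0]
ft_force: [0.1, 0.0, -4.8]
finger_gap: 0.0285
```

Run:
```python
from vis import *
from cell import eyes,models
cals={c:eyes.get_calibration(c) for c in("scene","top")}
fx=np.array([.5665,.1895,np.radians(84.75)])
print("obs top bar (273.8,215.2); scene bar (360.4,159.6)")
for th in (1.4,1.57,1.7,1.85,2.0,2.15,2.3):
    L=np.array([[-.082,.042-.092*np.cos(th),.085+.092*np.sin(th)]])
    print(th,proj(cals["top"],place(fx,L)).round(1),proj(cals["scene"],place(fx,L)).round(1),place(fx,L).round(3))
```

```text
obs top bar (273.8,215.2); scene bar (360.4,159.6)
1.4 [[274.6 195.1]] [[359.8 172.3]] [[0.533 0.11  0.176]]
1.57 [[274.  200.4]] [[360.2 167.7]] [[0.517 0.112 0.177]]
1.7 [[273.5 204.6]] [[360.5 164.6]] [[0.505 0.113 0.176]]
1.85 [[273.2 209.6]] [[360.8 161.8]] [[0.492 0.114 0.173]]
2.0 [[272.9 214.4]] [[360.9 159.6]] [[0.479 0.115 0.169]]
2.15 [[272.8 219.1]] [[361.  158.2]] [[0.467 0.116 0.162]]
2.3 [[272.8 223.5]] [[360.9 157.6]] [[0.456 0.117 0.154]]
```

Emit:
servo_tool(steps=[0, 0, -0.03, -0.02, 0.19, 0.1, -1, 0, 0, -0.06, -0.04, 0.38, 0.2, -1, 0, 0, -0.09, -0.06, 0.57, 0.25, -1, 0, 0, -0.11, -0.08, 0.76, 0.25, -1, 0, 0, -0.12, -0.1, 0.95, 0.25, -1])

```text
time_s: 7.1
eef_pos: [0.5884, -0.0937, 0.2012]
orientation: [0.738, 0.675, 0.0, 0.0]
ft_force: [0.1, 0.8, -4.9]
finger_gap: 0.0283
```

Emit:
servo_tool(steps=[0, 0, 0, -0.02, 0.19, 0, -1, 0, 0, 0, -0.04, 0.38, 0, -1, 0, 0, 0, -0.06, 0.57, 0, -1, 0, 0, 0, -0.08, 0.76, 0, -1, 0, 0, 0, -0.1, 0.95, 0, -1])

```text
time_s: 7.52
eef_pos: [0.5761, 0.0203, 0.2006]
orientation: [0.738, 0.675, -0.0, -0.0]
ft_force: [0.7, -0.1, -4.7]
finger_gap: 0.0283
```

Emit:
servo_tool(steps=[0, 0, 0, -0.02, 0.19, 0, -1, 0, 0, 0, -0.04, 0.38, 0, -1, 0, 0, 0, -0.06, 0.57, 0, -1, 0, 0, 0, -0.08, 0.76, 0, -1, 0, 0, 0, -0.09, 0.95, 0, -1])

```text
time_s: 7.93
eef_pos: [0.565, 0.1343, 0.2006]
orientation: [0.738, 0.675, -0.0, -0.0]
ft_force: [0.5, -0.3, -5.3]
finger_gap: 0.0288
```

Emit:
servo_tool(steps=[0, 0, 0, 0, 0.15, 0, -1, 0, 0, 0, 0, 0.28, 0, -1, 0, 0, 0, 0, 0.35, 0, -1, 0, 0, 0, 0, 0.4, 0, -1, 0, 0, 0, 0, 0.4, 0, -1])

```text
time_s: 8.35
eef_pos: [0.5657, 0.1824, 0.2002]
orientation: [0.737, 0.676, 0.0, -0.0]
ft_force: [0.0, -0.4, -5.5]
finger_gap: 0.0281
```

Emit:
servo_tool(steps=[0, 0, 0, 0, 0, -0.15, -1, 0, 0, 0, 0, 0, -0.35, -1, 0, 0, 0, 0, 0, -0.55, -1, 0, 0, 0, 0, 0, -0.7, -1, 0, 0, 0, 0, 0, -0.75, -1])

```text
time_s: 8.77
eef_pos: [0.5643, 0.1787, 0.1075]
orientation: [0.738, 0.674, -0.003, -0.001]
ft_force: [-1.3, 0.8, -5.5]
finger_gap: 0.0285
```

```bash
cat > m2.py <<'E'
import sys
from cell import status, eyes
from vis import *
from scipy.spatial.transform import Rotation as Rn
s=status.state();print(s["eef_pos"].round(4),s["orientation"].round(4),s["time_s"],s["ft_force"].round(1))
n=sys.argv[1]
a=eyes.grab_frame("scene");b=eyes.grab_frame("top")
cv2.imwrite(f"pics/scene{n}.png",a[:,:,::-1]);cv2.imwrite(f"pics/top{n}.png",b[:,:,::-1])
cv2.imwrite(f"pics/s{n}c.png",cv2.resize(a[130:260,320:460,::-1],None,fx=4.5,fy=4.5,interpolation=cv2.INTER_CUBIC))
cv2.imwrite(f"pics/t{n}c.png",cv2.resize(b[140:240,190:330,::-1],None,fx=5,fy=5,interpolation=cv2.INTER_CUBIC))
E
python3 m2.py 3
```

```text
[0.5643 0.1787 0.1075] [ 7.385e-01  6.743e-01 -2.800e-03 -5.000e-04] 8.7667 [-1.3  0.8 -5.5]
```

View pics/s3c.png

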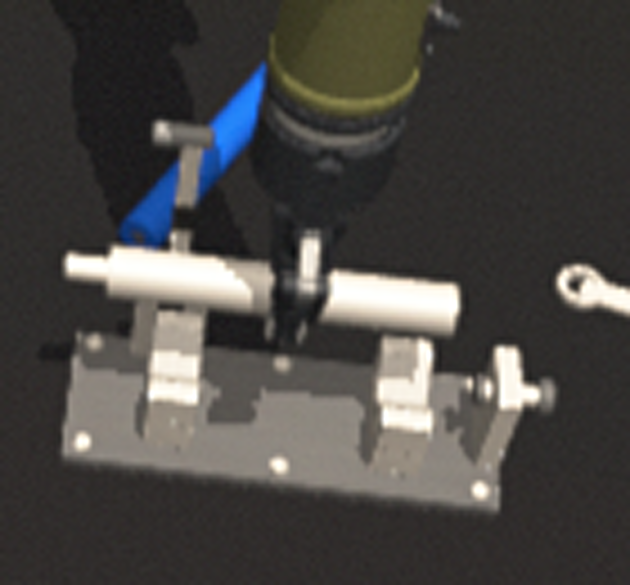

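View pics/t3c.png

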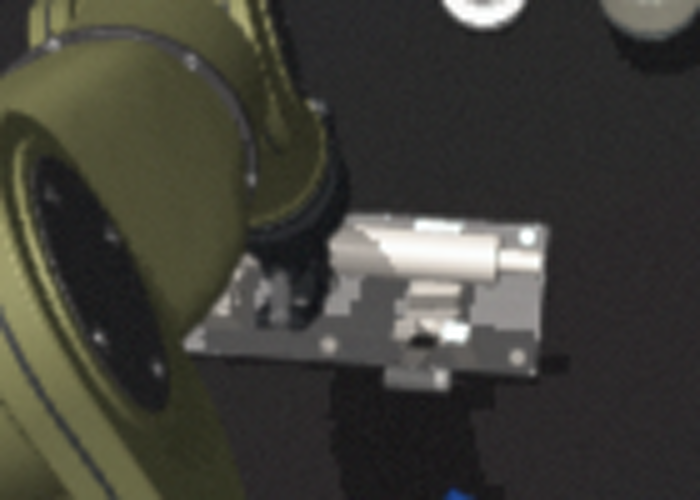

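Emit:
servo_tool(steps=[0, 0, 0, 0, 0, 0, -1, 0, 0, 0, 0, 0, 0, -1, 0, 0, 0, 0, 0, 0, -1, 0, 0, 0, 0, 0, 0, -1, 0, 0, 0, 0, 0, 0, -1])

```text
time_s: 9.28
eef_pos: [0.5664, 0.1815, 0.1109]
orientation: [0.738, 0.675, 0.001, 0.0]
ft_force: [-0.4, 0.6, -5.0]
finger_gap: 0.0284
```

```bash
python3 m2.py 4
cat > m3.py <<'E'
from vis import *
from cell import eyes,status
cals={c:eyes.get_calibration(c) for c in("scene","top")}
ims={c:cv2.imread(f"pics/{c}4.png")[:,:,::-1] for c in cals}
s=status.state(); p=s["eef_pos"]
G={c:gaussian_filter(ims[c].mean(2).astype(float),.6) for c in cals}
def edgeobs(): pass
# 5-dof fit: x,y,yaw,z,pitch with both cams
from scipy.spatial.transform import Rotation as R
def pts(q):
    L=cyl(-.1,.1,.015,0); 
    return R.from_euler('ZY',[q[2],q[4]]).apply(L)+[q[0],q[1],q[3]]
for cams in (("scene",),("scene","top")):
  best=None
  for z in (p[2]+.0187,p[2]+.022):
    for dx in(-.004,0,.004):
      q0=np.array([p[0]+dx,p[1]-.0105,np.radians(84.8),z,0])
      fix = len(cams)==1
      def cost(v):
        q=q0.copy()
        if fix: q[[0,1,2]]=v   # z known, pitch 0
        else: q[:]=v
        return -sum(contrast(G[c],cals[c],pts(q),clip=60) for c in cams)
      v0=q0[:3] if fix else q0
      d=np.array([.004,.004,.03,.004,.02])[:len(v0)]
      r=minimize(cost,v0,method='Nelder-Mead',options=dict(initial_simplex=np.vstack([v0,v0+np.diag(d)]),xatol=1e-5,fatol=1e-4,maxiter=3000))
      print(cams,(r.x[:2]*1000).round(1),np.degrees(r.x[2]).round(2),(r.x[3:]*[1000,57.3] if not fix else z).round(4) if not fix else round(z,4),round(-r.fun,2))
for cams in(("top",),("scene",)):
    x,f=fit(ims,cals,cams,box(.27,.1,0,.012),[.5665,.1895,np.radians(84.75)],25); print("fixture",cams,np.round(x[:2]*1000,1),round(np.degrees(x[2]),2))
E
python3 m3.py
```

```text
[0.5664 0.1815 0.1109] [7.377e-01 6.751e-01 6.000e-04 2.000e-04] 9.2833 [-0.4  0.6 -5. ]
('scene',) [561. 175.] 84.16 0.1292 50.32
('scene',) [561.  174.6] 84.21 0.1292 50.33
('scene',) [561.  174.7] 84.22 0.1292 50.33
('scene',) [563.9 174.9] 84.23 0.1325 50.34
('scene',) [563.9 174.9] 84.23 0.1325 50.34
('scene',) [563.9 174.9] 84.23 0.1325 50.34
('scene', 'top') [569.4 175.6] 84.5 [139.1036   0.2112] 74.18
('scene', 'top') [569.4 175.6] 84.52 [139.1383   0.2102] 74.18
('scene', 'top') [567.3 176.5] 86.5 [136.5787   2.8624] 74.13
('scene', 'top') [569.5 175.1] 84.4 [139.1819   0.2361] 74.17
('scene', 'top') [568.5 175.7] 85.6 [137.8832   1.6685] 74.25
('scene', 'top') [569.4 175.6] 84.59 [139.0333   0.1905] 74.18
fixture ('top',) [570.1 186.8] 85.13
fixture ('scene',) [568.6 188. ] 85.07
```

```bash
cat > ov.py <<'E'
from vis import *
from cell import eyes
cals={c:eyes.get_calibration(c) for c in("scene","top")}
P=np.array([.567,.189,np.radians(84.85)])
def vb(cx):
    pr=[(-34,12),(-34,62),(-21,62),(0,41),(21,62),(34,62),(34,12)]
    return [np.array([[cx+s,y,z] for y,z in pr])/1000. for s in(-15,15)]
for c,(x0,y0,x1,y1) in(("top",(210,170,305,225)),("scene",(325,150,440,250))):
    im=cv2.imread(f"pics/{c}0.png")[y0:y1,x0:x1]; f=6.8
    im=cv2.resize(im,None,fx=f,fy=f,interpolation=cv2.INTER_CUBIC)
    def line(L,col,closed=True):
        q=(proj(cals[c],place(P,L))-[x0,y0]+.5)*f-.5; cv2.polylines(im,[np.round(q).astype(np.int32)],closed,col,1,cv2.LINE_AA)
    for z in(0,.012): line(np.array([[-.135,-.05,z],[.135,-.05,z],[.135,.05,z],[-.135,.05,z]]),(0,255,255) if z else (0,128,255))
    for cx in(-70,70):
        for L in vb(cx): line(L,(0,255,0),False)
    cv2.imwrite(f"pics/ov_{c}.png",im)
E
python3 ov.py
```

```text
(no output)
```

View pics/ov_top.png

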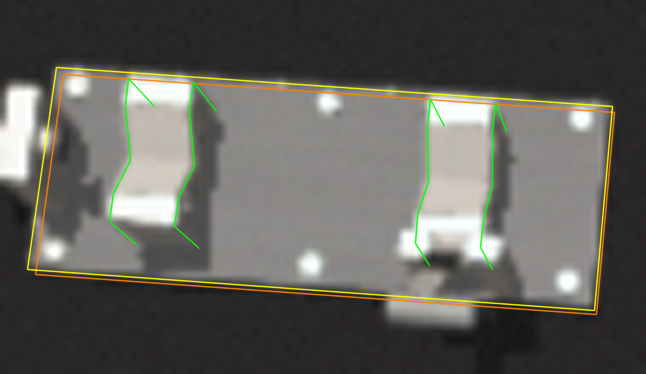

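View pics/ov_scene.png

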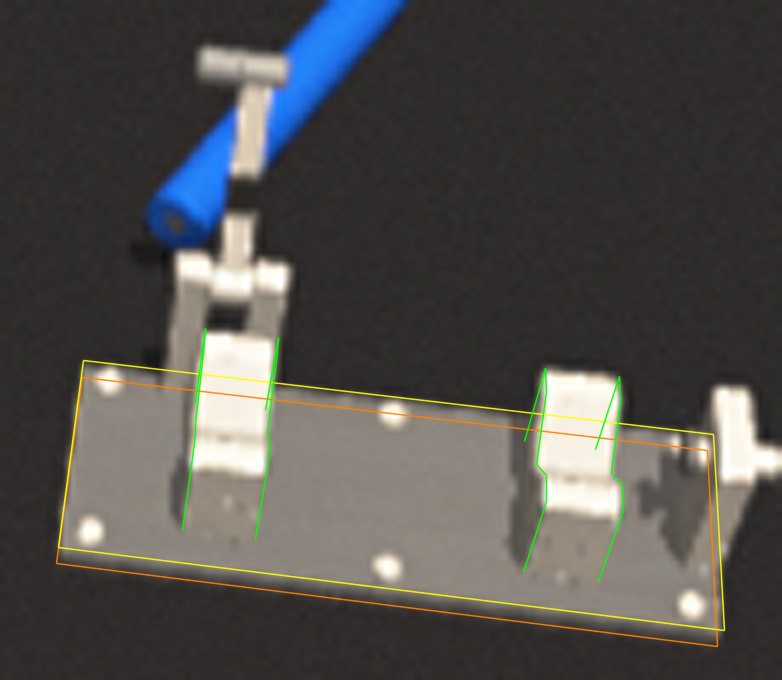

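Emit:
servo_tool(steps=[0, 0, 0, 0, -0.01, -0.1, -1, 0, 0, 0, 0, -0.025, -0.2, -1, 0, 0, 0, 0, -0.025, -0.3, -1, 0, 0, 0, 0, -0.025, -0.38, -1, 0, 0, 0, 0, -0.025, -0.42, -1])

```text
time_s: 9.8
eef_pos: [0.5646, 0.1778, 0.0572]
orientation: [0.738, 0.675, -0.002, -0.001]
ft_force: [-0.5, 0.4, -5.4]
finger_gap: 0.0281
```

Emit:
servo_tool(steps=[0, 0, 0, 0, 0, -0.01, -1, 0, 0, 0, 0, 0, -0.02, -1, 0, 0, 0, 0, 0, -0.03, -1, 0, 0, 0, 0, 0, -0.04, -1, 0, 0, 0, 0, 0, -0.04, -1])

```text
time_s: 10.22
eef_pos: [0.5662, 0.1784, 0.0551]
orientation: [0.738, 0.675, 0.0, 0.0]
ft_force: [0.4, 0.3, -4.4]
finger_gap: 0.0284
```

```bash
python3 m2.py 5
```

```text
[0.5662 0.1784 0.0551] [7.378e-01 6.751e-01 3.000e-04 1.000e-04] 10.2167 [ 0.4  0.3 -4.4]
```

View pics/s5c.png

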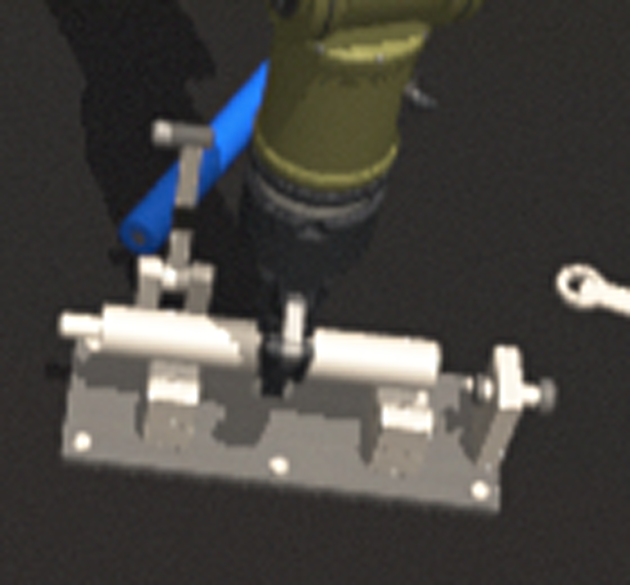

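Emit:
servo_tool(steps=[0, 0, 0, 0, 0, -0.015, -1, 0, 0, 0, 0, 0, -0.03, -1, 0, 0, 0, 0, 0, -0.045, -1, 0, 0, 0, 0, 0, -0.055, -1, 0, 0, 0, 0, 0, -0.06, -1])

```text
time_s: 10.73
eef_pos: [0.5658, 0.1783, 0.0474]
orientation: [0.738, 0.675, -0.0, -0.0]
ft_force: [-0.7, 0.5, -4.6]
finger_gap: 0.0287
```

Emit:
servo_tool(steps=[0, 0, 0, 0, 0, -0.005, -1, 0, 0, 0, 0, 0, -0.01, -1, 0, 0, 0, 0, 0, -0.015, -1, 0, 0, 0, 0, 0, -0.015, -1, 0, 0, 0, 0, 0, -0.015, -1])

```text
time_s: 11.15
eef_pos: [0.566, 0.1783, 0.0459]
orientation: [0.738, 0.675, 0.0, 0.0]
ft_force: [-0.3, 0.3, -5.1]
finger_gap: 0.0289
```

Emit:
servo_tool(steps=[0, 0, 0, 0, 0, -0.003, -1, 0, 0, 0, 0, 0, -0.006, -1, 0, 0, 0, 0, 0, -0.009, -1, 0, 0, 0, 0, 0, -0.01, -1, 0, 0, 0, 0, 0, -0.01, -1])

```text
time_s: 11.57
eef_pos: [0.566, 0.1783, 0.0447]
orientation: [0.738, 0.675, -0.0, -0.0]
ft_force: [0.1, -0.6, -5.7]
finger_gap: 0.0288
```

Emit:
servo_tool(steps=[0, 0, 0, 0, 0, -0.002, -1, 0, 0, 0, 0, 0, -0.004, -1, 0, 0, 0, 0, 0, -0.006, -1, 0, 0, 0, 0, 0, -0.006, -1, 0, 0, 0, 0, 0, -0.006, -1])

```text
time_s: 11.98
eef_pos: [0.5662, 0.1783, 0.0441]
orientation: [0.738, 0.675, 0.0, 0.0]
ft_force: [-0.1, 0.6, -4.2]
finger_gap: 0.0284
```

Emit:
servo_tool(steps=[0, 0, 0, 0, 0, -0.002, -1, 0, 0, 0, 0, 0, -0.004, -1, 0, 0, 0, 0, 0, -0.006, -1, 0, 0, 0, 0, 0, -0.006, -1, 0, 0, 0, 0, 0, -0.006, -1])

```text
time_s: 12.4
eef_pos: [0.5665, 0.1783, 0.0435]
orientation: [0.738, 0.675, 0.0, 0.0]
ft_force: [1.3, 0.8, -2.7]
finger_gap: 0.0283
```

Emit:
servo_tool(steps=[0, 0, 0, 0, 0, -0.002, -1, 0, 0, 0, 0, 0, -0.004, -1, 0, 0, 0, 0, 0, -0.006, -1, 0, 0, 0, 0, 0, -0.006, -1, 0, 0, 0, 0, 0, -0.006, -1])

```text
time_s: 12.82
eef_pos: [0.5669, 0.1783, 0.0431]
orientation: [0.738, 0.675, 0.001, 0.001]
ft_force: [2.2, -1.1, 2.1]
finger_gap: 0.0289
```

Emit:
servo_tool(steps=[0, 0, 0, 0.004, 0, 0, -1, 0, 0, 0, 0.008, 0, 0, -1, 0, 0, 0, 0.008, 0, 0, -1, 0, 0, 0, 0.008, 0, 0, -1, 0, 0, 0, 0.008, 0, 0, -1])

```text
time_s: 13.23
eef_pos: [0.5673, 0.1783, 0.0427]
orientation: [0.738, 0.675, 0.0, 0.0]
ft_force: [1.4, -0.7, 2.5]
finger_gap: 0.0283
```

```bash
python3 -c "
from cell import status
s=status.state();print(s['eef_pos'].round(4),s['orientation'].round(4),s['ft_force'].round(2),s['torque'].round(3))"
```

```text
[0.5673 0.1783 0.0427] [7.378e-01 6.750e-01 3.000e-04 2.000e-04] [ 1.35 -0.72  2.52] [-0.138 -0.386  0.066]
```

Emit:
servo_tool(steps=[0, 0, 0, 0.003, 0, 0, -1, 0, 0, 0, 0.006, 0, 0, -1, 0, 0, 0, 0.006, 0, -0.003, -1, 0, 0, 0, 0.006, 0, -0.006, -1, 0, 0, 0, 0.006, 0, -0.006, -1])

```text
time_s: 13.65
eef_pos: [0.568, 0.1783, 0.0419]
orientation: [0.738, 0.675, 0.0, 0.0]
ft_force: [2.4, -1.1, 4.1]
finger_gap: 0.0288
```

```bash
python3 -c "
from cell import status
s=status.state();print(s['eef_pos'].round(4),s['orientation'].round(4),s['ft_force'].round(2),s['torque'].round(3))"
```

```text
[0.568  0.1783 0.0419] [7.378e-01 6.750e-01 3.000e-04 2.000e-04] [ 2.36 -1.08  4.06] [-0.199 -0.395  0.019]
```

Emit:
servo_tool(steps=[0, 0, 0, 0.004, 0, 0, -1, 0, 0, 0, 0.008, 0, 0, -1, 0, 0, 0, 0.008, 0, -0.002, -1, 0, 0, 0, 0.008, 0, -0.003, -1, 0, 0, 0, 0.008, 0, -0.003, -1])

```text
time_s: 14.07
eef_pos: [0.5683, 0.1783, 0.0416]
orientation: [0.738, 0.675, -0.0, -0.0]
ft_force: [1.4, -0.7, 4.7]
finger_gap: 0.0285
```

```bash
python3 -c "
from cell import status
s=status.state();print(s['eef_pos'].round(4),s['orientation'].round(4),s['ft_force'].round(2),s['torque'].round(3))"
```

```text
[0.5683 0.1783 0.0416] [ 7.376e-01  6.752e-01 -2.000e-04 -1.000e-04] [ 1.36 -0.67  4.68] [-0.186 -0.069  0.1  ]
```

Emit:
servo_tool(steps=[0, 0, 0, 0, 0, -0.001, -1, 0, 0, 0, 0, 0, -0.002, -1, 0, 0, 0, 0, 0, -0.003, -1, 0, 0, 0, 0, 0, -0.003, -1, 0, 0, 0, 0, 0, -0.003, -1])

```text
time_s: 14.48
eef_pos: [0.5684, 0.1782, 0.0415]
orientation: [0.738, 0.675, -0.0, -0.0]
ft_force: [0.8, -0.8, 6.9]
finger_gap: 0.0288
```

```bash
python3 -c "
from cell import status
s=status.state();print(s['eef_pos'].round(4),s['orientation'].round(4),s['ft_force'].round(2),s['torque'].round(3))"; python3 m2.py 6
```

```text
[0.5684 0.1782 0.0415] [ 7.376e-01  6.752e-01 -2.000e-04 -1.000e-04] [ 0.81 -0.78  6.94] [-0.161  0.033  0.187]
[0.5684 0.1782 0.0415] [ 7.376e-01  6.752e-01 -2.000e-04 -1.000e-04] 14.4833 [ 0.8 -0.8  6.9]
```

View pics/s6c.png

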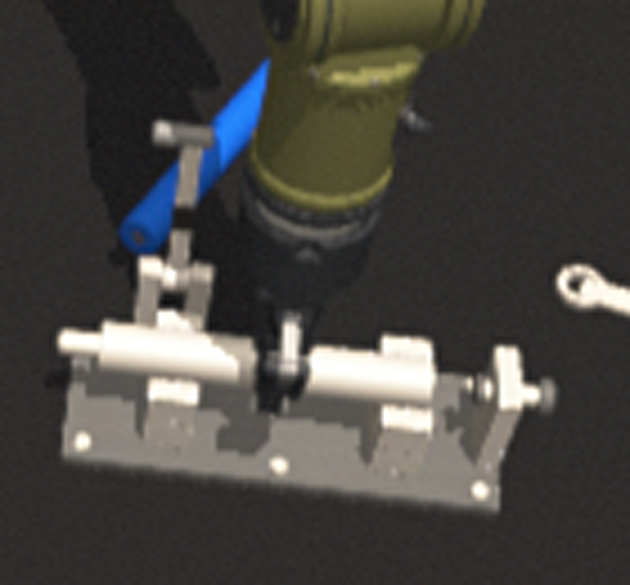

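Emit:
servo_tool(steps=[-0.002, 0, 0.002, 0, 0, 0, -1, -0.004, 0, 0.004, 0, 0, 0, -1, -0.007, 0, 0.007, 0, 0, 0, -1, -0.007, 0, 0.007, 0, 0, 0, -1, -0.007, 0, 0.007, 0, 0, 0, -1])

```text
time_s: 15.0
eef_pos: [0.5685, 0.1781, 0.0415]
orientation: [0.736, 0.677, -0.002, 0.002]
ft_force: [0.0, -1.5, 7.9]
finger_gap: 0.0289
```

```bash
cat > st.py <<'E'
from cell import status
from scipy.spatial.transform import Rotation as R
import numpy as np
s=status.state();r=R.from_quat(s['orientation']).as_matrix()
print(s['time_s'],s['eef_pos'].round(5),'yaw',np.degrees(np.arctan2(r[1,0],r[0,0])).round(2),'zaxis deg',np.degrees(r[:2,2]).round(2),s['ft_force'].round(2),s['torque'].round(3),'gap',round(s['finger_gap'],4))
E
python3 st.py
```

```text
15.0 [0.56846 0.1781  0.04151] yaw 85.19 zaxis deg [-0.02 -0.32] [ 0.01 -1.54  7.9 ] [-0.107 -0.045 -0.053] gap 0.0289
```

```bash
python3 m2.py 7
cat > m4.py <<'E'
import sys
from vis import *
from cell import eyes
n=sys.argv[1]; z=float(sys.argv[2]); cals={"scene":eyes.get_calibration("scene")}
ims={"scene":cv2.imread(f"pics/scene{n}.png")[:,:,::-1]}
for cl in(40,60,90):
    x,f=fit(ims,cals,("scene",),cyl(-.1,.1,.015,z),[.566,float(sys.argv[3]),np.radians(84.8)],cl); print((x[:2]*1000).round(1),np.degrees(x[2]).round(2),round(f,1))
E
python3 m4.py 4 .1313 .175; python3 m4.py 7 .062 .172
```

```text
[0.5685 0.1781 0.0415] [ 0.7362  0.6768 -0.002   0.002 ] 15.0 [ 0.  -1.5  7.9]
[563.9 175.4] 84.48 34.2
[562.8 175.1] 84.21 50.3
[562.4 174.3] 85.08 71.1
[560.8 172.1] 86.32 32.7
[560.5 172.1] 86.68 42.8
[559.9 172. ] 87.01 51.8
```

Run:
```python
from vis import *
from cell import eyes
cal=eyes.get_calibration("scene")
im=cv2.imread("pics/scene7.png")[185:240,325:440]; f=6.8
im=cv2.resize(im,None,fx=f,fy=f,interpolation=cv2.INTER_CUBIC)
def hull(p,col):
    h=cv2.convexHull(proj(cal,place(p,cyl(-.1,.1,.015,.062))).astype(np.float32))[:,0]
    cv2.polylines(im,[np.round((h-[325,185]+.5)*f-.5).astype(np.int32)],True,col,1,cv2.LINE_AA)
hull([.5655,.171,np.radians(85.0)],(0,255,0))
cv2.imwrite("pics/ov7.png",im)
```

```text
(no output)
```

View pics/ov7.png

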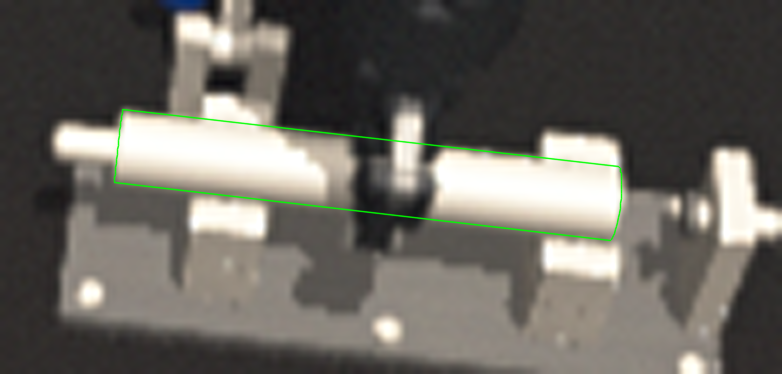

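Emit:
servo_tool(steps=[0, 0, 0, 0, 0, 0.003, -1, 0, 0, 0, 0, 0, 0.006, -1, 0, 0, 0, 0, 0, 0.006, -1, 0, 0, 0, 0, 0, 0.006, -1, 0, 0, 0, 0, 0, 0.006, -1])

```text
time_s: 15.52
eef_pos: [0.5684, 0.1781, 0.0416]
orientation: [0.736, 0.677, -0.002, 0.002]
ft_force: [1.5, -0.9, 0.9]
finger_gap: 0.0289
```

Emit:
servo_tool(steps=[0, 0, 0, 0, 0.005, 0, -1, 0, 0, 0, 0.001, 0.01, 0, -1, 0, 0, 0, 0.001, 0.015, 0, -1, 0, 0, 0, 0.002, 0.02, 0, -1, 0, 0, 0, 0.002, 0.025, 0, -1])

```text
time_s: 15.93
eef_pos: [0.5686, 0.1807, 0.0416]
orientation: [0.736, 0.677, -0.002, 0.002]
ft_force: [1.3, -3.6, -1.1]
finger_gap: 0.0285
```

```bash
python3 st.py
```

```text
15.9333 [0.56863 0.1807  0.04157] yaw 85.2 zaxis deg [-0.04 -0.36] [ 1.29 -3.6  -1.06] [-0.564 -0.337 -0.152] gap 0.0285
```

Emit:
servo_tool(steps=[0, 0, 0, 0, 0.004, 0, -1, 0, 0, 0, 0.001, 0.008, 0, -1, 0, 0, 0, 0.001, 0.012, 0, -1, 0, 0, 0, 0.001, 0.016, 0, -1, 0, 0, 0, 0.002, 0.02, 0, -1])

```text
time_s: 16.35
eef_pos: [0.5689, 0.1843, 0.0417]
orientation: [0.736, 0.677, -0.002, 0.002]
ft_force: [1.8, -2.3, -3.9]
finger_gap: 0.0288
```

Emit:
servo_tool(steps=[0, 0, 0, 0, 0.003, 0, -1, 0, 0, 0, 0, 0.006, 0, -1, 0, 0, 0, 0.001, 0.009, 0, -1, 0, 0, 0, 0.001, 0.012, 0, -1, 0, 0, 0, 0.001, 0.012, 0, -1])

```text
time_s: 16.77
eef_pos: [0.569, 0.1856, 0.0417]
orientation: [0.736, 0.677, -0.002, 0.002]
ft_force: [1.2, -1.1, -3.4]
finger_gap: 0.0286
```

```bash
python3 st.py; python3 m2.py 8
python3 - <<'E'
import cv2
im=cv2.imread("pics/scene8.png")[185:240,325:440]
cv2.imwrite("pics/z8.png",cv2.resize(im,None,fx=6.8,fy=6.8,interpolation=cv2.INTER_CUBIC))
E
```

```text
16.7667 [0.569   0.18563 0.04172] yaw 85.26 zaxis deg [-0.02 -0.29] [ 1.16 -1.1  -3.41] [-0.071 -0.159  0.034] gap 0.0286
[0.569  0.1856 0.0417] [ 0.7358  0.6772 -0.0018  0.0017] 16.7667 [ 1.2 -1.1 -3.4]
```

View pics/z8.png

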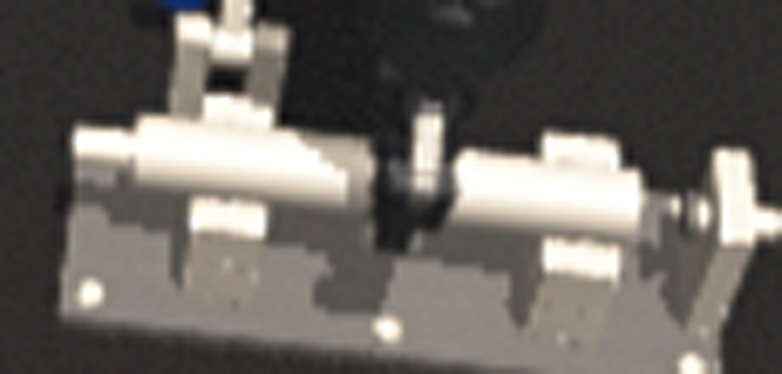

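Emit:
servo_tool(steps=[0, 0, 0, 0, 0.005, -0.002, -1, 0, 0, 0, 0.001, 0.01, -0.004, -1, 0, 0, 0, 0.001, 0.015, -0.004, -1, 0, 0, 0, 0.002, 0.02, -0.004, -1, 0, 0, 0, 0.002, 0.025, -0.004, -1])

```text
time_s: 17.28
eef_pos: [0.5691, 0.186, 0.0416]
orientation: [0.736, 0.677, -0.003, 0.003]
ft_force: [-1.2, -5.2, 1.7]
finger_gap: 0.0289
```

Emit:
servo_tool(steps=[0, 0, 0, 0, 0.004, 0, -1, 0, 0, 0, 0.001, 0.008, 0, -1, 0, 0, 0, 0.001, 0.012, 0, -1, 0, 0, 0, 0.001, 0.016, 0, -1, 0, 0, 0, 0.001, 0.016, 0, -1])

```text
time_s: 17.7
eef_pos: [0.5693, 0.188, 0.0416]
orientation: [0.736, 0.677, -0.003, 0.003]
ft_force: [-1.0, -4.3, 0.2]
finger_gap: 0.0288
```

```bash
python3 st.py
```

```text
17.7 [0.5693  0.188   0.04156] yaw 85.16 zaxis deg [-0.05 -0.46] [-1.01 -4.3   0.21] [-0.992  0.235 -0.055] gap 0.0288
```

```bash
python3 m2.py 9
python3 - <<'E'
import cv2
im=cv2.imread("pics/scene9.png")[185:240,325:440]
cv2.imwrite("pics/z9.png",cv2.resize(im,None,fx=6.8,fy=6.8,interpolation=cv2.INTER_CUBIC))
E
```

```text
[0.5693 0.188  0.0416] [ 0.7363  0.6766 -0.0031  0.0027] 17.7 [-1.  -4.3  0.2]
```

View pics/z9.png

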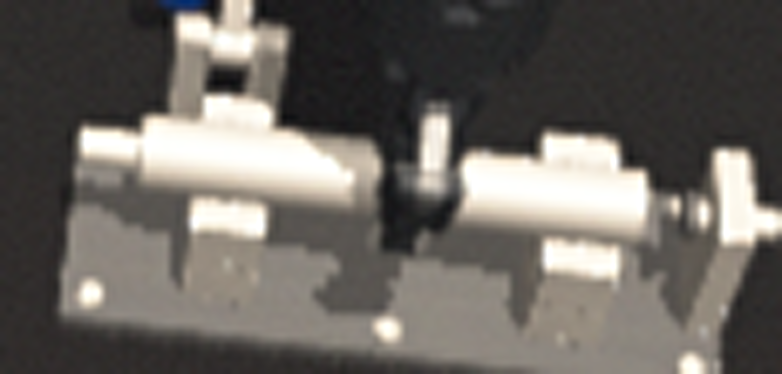

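Emit:
servo_tool(steps=[0, 0, 0, 0, 0.004, 0, -1, 0, 0, 0, 0.001, 0.008, 0, -1, 0, 0, 0, 0.001, 0.012, 0, -1, 0, 0, 0, 0.001, 0.016, 0, -1, 0, 0, 0, 0.001, 0.016, 0, -1])

```text
time_s: 18.22
eef_pos: [0.5695, 0.19, 0.0416]
orientation: [0.736, 0.677, -0.003, 0.003]
ft_force: [-0.3, -5.0, 1.9]
finger_gap: 0.0284
```

Emit:
servo_tool(steps=[0, 0, 0, 0, 0.004, 0, -1, 0, 0, 0, 0.001, 0.008, 0, -1, 0, 0, 0, 0.001, 0.012, 0, -1, 0, 0, 0, 0.001, 0.012, 0, -1, 0, 0, 0, 0.001, 0.012, 0, -1])

```text
time_s: 18.63
eef_pos: [0.5696, 0.1914, 0.0416]
orientation: [0.736, 0.677, -0.003, 0.003]
ft_force: [-1.7, -4.9, 1.8]
finger_gap: 0.0283
```

```bash
python3 st.py
```

```text
18.6333 [0.5696  0.19138 0.04156] yaw 85.16 zaxis deg [-0.05 -0.46] [-1.7  -4.91  1.76] [-0.959  0.186 -0.033] gap 0.0283
```

Emit:
servo_tool(steps=[0, 0, 0, 0, 0.004, 0.001, -1, 0, 0, 0, 0, 0.008, 0.001, -1, 0, 0, 0, 0.001, 0.012, 0.001, -1, 0, 0, 0, 0.001, 0.012, 0.001, -1, 0, 0, 0, 0.001, 0.012, 0.001, -1])

```text
time_s: 19.05
eef_pos: [0.5698, 0.194, 0.0415]
orientation: [0.736, 0.677, -0.002, 0.002]
ft_force: [-0.8, -4.8, 1.6]
finger_gap: 0.0286
```

Emit:
servo_tool(steps=[0, 0, 0, 0, 0.003, 0, -1, 0, 0, 0, 0, 0.006, 0, -1, 0, 0, 0, 0.001, 0.009, 0, -1, 0, 0, 0, 0.001, 0.009, 0, -1, 0, 0, 0, 0.001, 0.009, 0, -1])

```text
time_s: 19.47
eef_pos: [0.5699, 0.195, 0.0416]
orientation: [0.736, 0.677, -0.002, 0.002]
ft_force: [-0.7, -5.9, 0.8]
finger_gap: 0.0282
```

Emit:
servo_tool(steps=[0, 0, 0, 0, 0.003, 0, -1, 0, 0, 0, 0, 0.006, 0, -1, 0, 0, 0, 0.001, 0.009, 0, -1, 0, 0, 0, 0.001, 0.009, 0, -1, 0, 0, 0, 0.001, 0.009, 0, -1])

```text
time_s: 19.88
eef_pos: [0.57, 0.1961, 0.0415]
orientation: [0.736, 0.677, -0.002, 0.002]
ft_force: [-0.4, -5.0, 1.4]
finger_gap: 0.0284
```

```bash
python3 st.py;python3 m2.py 10
python3 - <<'E'
import cv2
im=cv2.imread("pics/scene10.png")[195:235,395:450]
cv2.imwrite("pics/z10.png",cv2.resize(im,None,fx=13,fy=13,interpolation=cv2.INTER_CUBIC))
E
```

```text
19.8833 [0.56999 0.19607 0.04154] yaw 85.19 zaxis deg [-0.03 -0.38] [-0.39 -4.98  1.36] [-0.977  0.172 -0.074] gap 0.0284
[0.57   0.1961 0.0415] [ 0.7362  0.6768 -0.0025  0.0023] 19.8833 [-0.4 -5.   1.4]
```

View pics/z10.png

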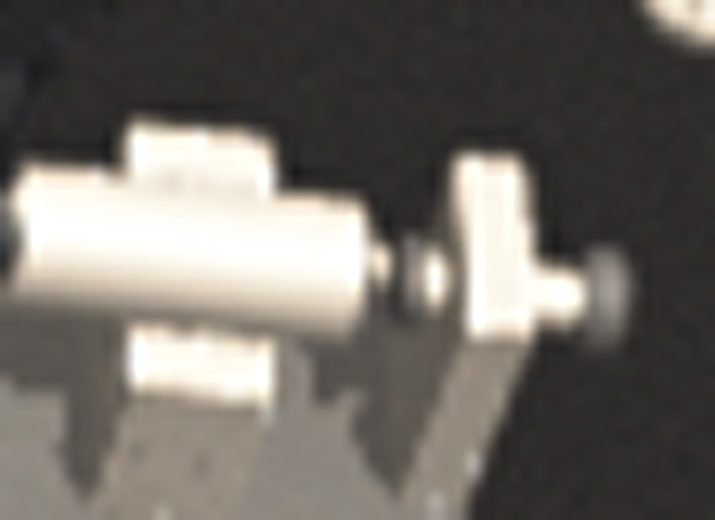

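Emit:
servo_tool(steps=[0, 0, 0, 0, 0.002, 0, -1, 0, 0, 0, 0, 0.004, 0, -1, 0, 0, 0, 0.001, 0.006, 0, -1, 0, 0, 0, 0.001, 0.008, 0, -1, 0, 0, 0, 0.001, 0.008, 0, -1])

```text
time_s: 20.4
eef_pos: [0.5701, 0.1969, 0.0416]
orientation: [0.736, 0.677, -0.003, 0.002]
ft_force: [-1.4, -5.1, 1.4]
finger_gap: 0.0285
```

Emit:
servo_tool(steps=[0, 0, 0, 0, 0.002, 0, -1, 0, 0, 0, 0, 0.004, 0, -1, 0, 0, 0, 0.001, 0.006, 0, -1, 0, 0, 0, 0.001, 0.008, 0, -1, 0, 0, 0, 0.001, 0.008, 0, -1])

```text
time_s: 20.82
eef_pos: [0.5701, 0.1978, 0.0415]
orientation: [0.736, 0.677, -0.003, 0.002]
ft_force: [-0.1, -6.0, 1.8]
finger_gap: 0.0284
```

Emit:
servo_tool(steps=[0, 0, 0, 0, 0.002, 0, -1, 0, 0, 0, 0, 0.004, 0, -1, 0, 0, 0, 0.001, 0.006, 0, -1, 0, 0, 0, 0.001, 0.008, 0, -1, 0, 0, 0, 0.001, 0.008, 0, -1])

```text
time_s: 21.23
eef_pos: [0.5702, 0.1987, 0.0416]
orientation: [0.736, 0.677, -0.003, 0.002]
ft_force: [-1.0, -5.3, 1.5]
finger_gap: 0.0285
```

```bash
python3 st.py;python3 m2.py 11
python3 - <<'E'
import cv2
im=cv2.imread("pics/scene11.png")[195:235,395:450]
cv2.imwrite("pics/z11.png",cv2.resize(im,None,fx=13,fy=13,interpolation=cv2.INTER_CUBIC))
E
```

```text
21.2333 [0.57022 0.19871 0.04158] yaw 85.19 zaxis deg [-0.05 -0.4 ] [-0.99 -5.34  1.49] [-1.066  0.178 -0.142] gap 0.0285
[0.5702 0.1987 0.0416] [ 0.7362  0.6768 -0.0027  0.0023] 21.2333 [-1.  -5.3  1.5]
```

View pics/z11.png

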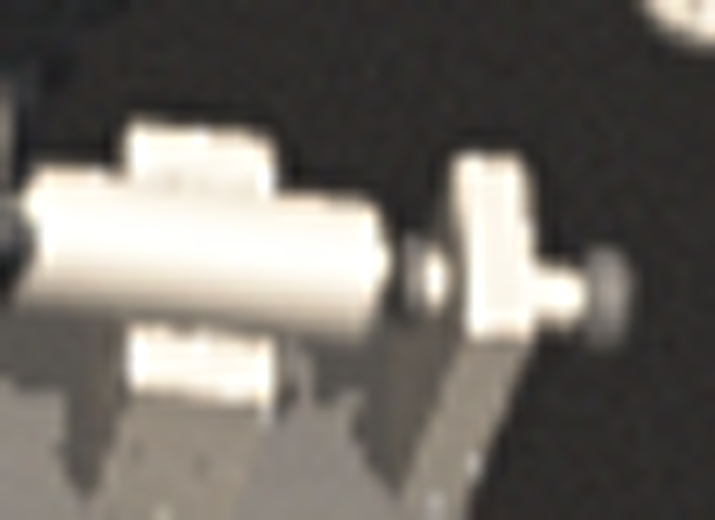

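Emit:
servo_tool(steps=[0, 0, 0, 0, 0.002, 0, -1, 0, 0, 0, 0, 0.004, 0, -1, 0, 0, 0, 0.001, 0.006, 0, -1, 0, 0, 0, 0.001, 0.008, 0, -1, 0, 0, 0, 0.001, 0.008, 0, -1])

```text
time_s: 21.75
eef_pos: [0.5703, 0.1996, 0.0416]
orientation: [0.736, 0.677, -0.003, 0.002]
ft_force: [-0.7, -5.7, 1.2]
finger_gap: 0.0286
```

Emit:
servo_tool(steps=[0, 0, 0, 0, 0.002, 0, -1, 0, 0, 0, 0, 0.004, 0, -1, 0, 0, 0, 0.001, 0.006, 0, -1, 0, 0, 0, 0.001, 0.008, 0, -1, 0, 0, 0, 0.001, 0.008, 0, -1])

```text
time_s: 22.17
eef_pos: [0.5704, 0.2005, 0.0416]
orientation: [0.736, 0.677, -0.003, 0.002]
ft_force: [-1.8, -5.3, 2.5]
finger_gap: 0.0286
```

```bash
python3 st.py
```

```text
22.1667 [0.5704  0.2005  0.04156] yaw 85.18 zaxis deg [-0.06 -0.42] [-1.84 -5.29  2.47] [-1.117  0.178 -0.124] gap 0.0286
```

Emit:
servo_tool(steps=[0, 0, 0, 0, 0.002, 0, -1, 0, 0, 0, 0, 0.004, 0, -1, 0, 0, 0, 0.001, 0.006, 0, -1, 0, 0, 0, 0.001, 0.008, 0, -1, 0, 0, 0, 0.001, 0.008, 0, -1])

```text
time_s: 22.58
eef_pos: [0.5704, 0.2014, 0.0415]
orientation: [0.736, 0.677, -0.003, 0.002]
ft_force: [-2.5, -6.2, 2.1]
finger_gap: 0.0286
```

```bash
python3 st.py
```

```text
22.5833 [0.57042 0.2014  0.04154] yaw 85.18 zaxis deg [-0.07 -0.42] [-2.5  -6.18  2.14] [-1.051  0.301 -0.098] gap 0.0286
```

Emit:
servo_tool(steps=[0, 0, 0, 0, 0.002, 0, -1, 0, 0, 0, 0, 0.004, 0, -1, 0, 0, 0, 0.001, 0.006, 0, -1, 0, 0, 0, 0.001, 0.008, 0, -1, 0, 0, 0, 0.001, 0.008, 0, -1])

```text
time_s: 23.0
eef_pos: [0.5705, 0.2023, 0.0415]
orientation: [0.736, 0.677, -0.003, 0.002]
ft_force: [-1.8, -5.8, 1.7]
finger_gap: 0.0287
```

```bash
python3 st.py; python3 m2.py 12
python3 - <<'E'
import cv2
im=cv2.imread("pics/scene12.png")[195:235,395:450]
cv2.imwrite("pics/z12.png",cv2.resize(im,None,fx=13,fy=13,interpolation=cv2.INTER_CUBIC))
E
```

```text
23.0 [0.57052 0.20231 0.04153] yaw 85.18 zaxis deg [-0.07 -0.43] [-1.82 -5.77  1.74] [-1.157  0.188 -0.029] gap 0.0287
[0.5705 0.2023 0.0415] [ 0.7362  0.6768 -0.003   0.0023] 23.0 [-1.8 -5.8  1.7]
```

View pics/z12.png

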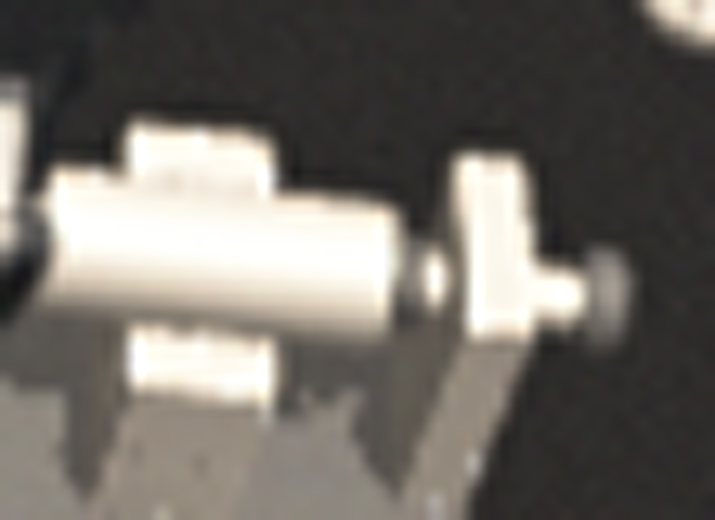

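Emit:
servo_tool(steps=[0, 0, 0, 0, 0.002, 0, -1, 0, 0, 0, 0, 0.004, 0, -1, 0, 0, 0, 0, 0.006, 0, -1, 0, 0, 0, 0, 0.006, 0, -1, 0, 0, 0, 0, 0.006, 0, -1])

```text
time_s: 23.52
eef_pos: [0.5706, 0.2032, 0.0416]
orientation: [0.736, 0.677, -0.003, 0.002]
ft_force: [-1.3, -6.5, 2.1]
finger_gap: 0.0286
```

```bash
python3 st.py
```

```text
23.5167 [0.57061 0.20318 0.04156] yaw 85.18 zaxis deg [-0.06 -0.41] [-1.32 -6.54  2.13] [-1.104  0.215 -0.096] gap 0.0286
```

Emit:
servo_tool(steps=[0, 0, 0, 0, 0.002, 0, -1, 0, 0, 0, 0, 0.004, 0, -1, 0, 0, 0, 0, 0.006, 0, -1, 0, 0, 0, 0, 0.006, 0, -1, 0, 0, 0, 0, 0.006, 0, -1])

```text
time_s: 23.93
eef_pos: [0.5707, 0.204, 0.0416]
orientation: [0.736, 0.677, -0.003, 0.002]
ft_force: [-0.9, -5.8, 1.3]
finger_gap: 0.0287
```

```bash
python3 st.py
```

```text
23.9333 [0.57069 0.20396 0.04156] yaw 85.19 zaxis deg [-0.05 -0.41] [-0.87 -5.84  1.28] [-1.087  0.198 -0.1  ] gap 0.0287
```

Emit:
servo_tool(steps=[0, 0, 0, 0, 0.002, 0, -1, 0, 0, 0, 0, 0.004, 0, -1, 0, 0, 0, 0, 0.006, 0, -1, 0, 0, 0, 0, 0.006, 0, -1, 0, 0, 0, 0, 0.006, 0, -1])

```text
time_s: 24.35
eef_pos: [0.5708, 0.2047, 0.0415]
orientation: [0.736, 0.677, -0.003, 0.002]
ft_force: [-0.2, -4.9, 2.6]
finger_gap: 0.0281
```

```bash
python3 st.py
```

```text
24.35 [0.57075 0.20473 0.04155] yaw 85.18 zaxis deg [-0.05 -0.4 ] [-0.16 -4.95  2.62] [-1.048  0.191 -0.106] gap 0.0281
```

Emit:
servo_tool(steps=[0, 0, 0, 0, 0.002, 0, -1, 0, 0, 0, 0, 0.004, 0, -1, 0, 0, 0, 0, 0.006, 0, -1, 0, 0, 0, 0, 0.006, 0, -1, 0, 0, 0, 0, 0.006, 0, -1])

```text
time_s: 24.77
eef_pos: [0.5708, 0.2054, 0.0416]
orientation: [0.736, 0.677, -0.003, 0.002]
ft_force: [-1.3, -5.8, 0.5]
finger_gap: 0.0286
```

```bash
python3 st.py
```

```text
24.7667 [0.57079 0.20542 0.04156] yaw 85.18 zaxis deg [-0.04 -0.4 ] [-1.29 -5.81  0.53] [-1.103  0.207 -0.118] gap 0.0286
```

Emit:
servo_tool(steps=[0, 0, 0, 0, 0.002, 0, -1, 0, 0, 0, 0, 0.004, 0, -1, 0, 0, 0, 0, 0.006, 0, -1, 0, 0, 0, 0, 0.006, 0, -1, 0, 0, 0, 0, 0.006, 0, -1])

```text
time_s: 25.18
eef_pos: [0.5708, 0.2055, 0.0416]
orientation: [0.736, 0.677, -0.003, 0.003]
ft_force: [-1.1, -6.4, 2.2]
finger_gap: 0.0284
```

```bash
python3 st.py; python3 m2.py 13
python3 - <<'E'
import cv2
im=cv2.imread("pics/scene13.png")[195:235,395:450]
cv2.imwrite("pics/z13.png",cv2.resize(im,None,fx=13,fy=13,interpolation=cv2.INTER_CUBIC))
E
```

```text
25.1833 [0.57079 0.20549 0.04155] yaw 85.17 zaxis deg [-0.05 -0.45] [-1.1  -6.42  2.21] [-1.297  0.136 -0.066] gap 0.0284
[0.5708 0.2055 0.0416] [ 0.7363  0.6767 -0.003   0.0026] 25.1833 [-1.1 -6.4  2.2]
```

View pics/z13.png

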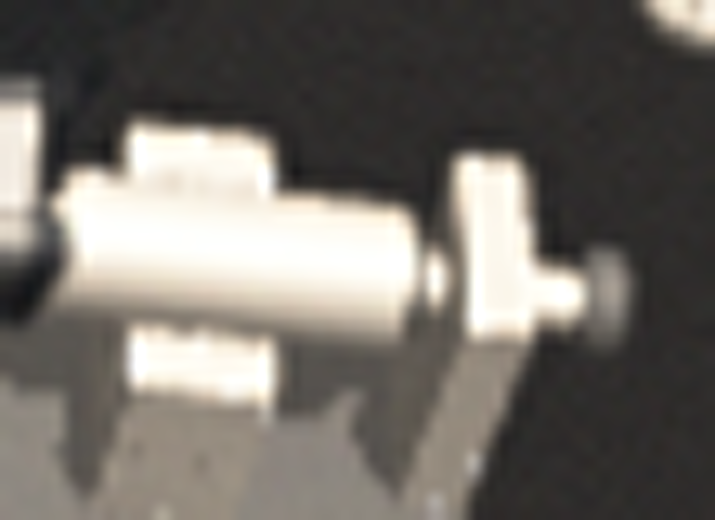

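Emit:
servo_tool(steps=[0, 0, 0, 0, 0.002, 0, -1, 0, 0, 0, 0, 0.004, 0, -1, 0, 0, 0, 0, 0.004, 0, -1, 0, 0, 0, 0, 0.004, 0, -1, 0, 0, 0, 0, 0.004, 0, -1])

```text
time_s: 25.7
eef_pos: [0.5709, 0.2059, 0.0416]
orientation: [0.736, 0.677, -0.003, 0.003]
ft_force: [-1.1, -6.7, 2.1]
finger_gap: 0.0284
```

```bash
python3 st.py
```

```text
25.7 [0.57086 0.20593 0.04156] yaw 85.18 zaxis deg [-0.04 -0.45] [-1.07 -6.67  2.11] [-1.272  0.11   0.02 ] gap 0.0284
```

Emit:
servo_tool(steps=[0, 0, 0, 0, 0.002, 0, -1, 0, 0, 0, 0, 0.004, 0, -1, 0, 0, 0, 0, 0.004, 0, -1, 0, 0, 0, 0, 0.004, 0, -1, 0, 0, 0, 0, 0.004, 0, -1])

```text
time_s: 26.12
eef_pos: [0.5709, 0.2063, 0.0416]
orientation: [0.736, 0.677, -0.003, 0.003]
ft_force: [-1.1, -6.9, 1.5]
finger_gap: 0.0287
```

```bash
python3 st.py
```

```text
26.1167 [0.57088 0.20627 0.04156] yaw 85.17 zaxis deg [-0.04 -0.46] [-1.07 -6.88  1.55] [-1.295  0.103 -0.023] gap 0.0287
```

Emit:
servo_tool(steps=[0, 0, 0, 0, 0.002, 0, -1, 0, 0, 0, 0, 0.004, 0, -1, 0, 0, 0, 0, 0.004, 0, -1, 0, 0, 0, 0, 0.004, 0, -1, 0, 0, 0, 0, 0.004, 0, -1])

```text
time_s: 26.53
eef_pos: [0.5709, 0.2067, 0.0415]
orientation: [0.736, 0.677, -0.003, 0.003]
ft_force: [0.1, -7.8, 2.5]
finger_gap: 0.0282
```

```bash
python3 st.py
```

```text
26.5333 [0.57088 0.20669 0.04155] yaw 85.17 zaxis deg [-0.04 -0.47] [ 0.06 -7.76  2.53] [-1.31   0.155 -0.045] gap 0.0282
```

Emit:
servo_tool(steps=[0, 0, 0, 0, 0.002, 0, -1, 0, 0, 0, 0, 0.003, 0, -1, 0, 0, 0, 0, 0.003, 0, -1, 0, 0, 0, 0, 0.003, 0, -1, 0, 0, 0, 0, 0.003, 0, -1])

```text
time_s: 26.95
eef_pos: [0.5709, 0.2069, 0.0416]
orientation: [0.736, 0.677, -0.003, 0.003]
ft_force: [-0.9, -7.6, 1.6]
finger_gap: 0.0287
```

```bash
python3 st.py
```

```text
26.95 [0.57093 0.20692 0.04155] yaw 85.17 zaxis deg [-0.04 -0.48] [-0.87 -7.57  1.55] [-1.343  0.112 -0.002] gap 0.0287
```

Emit:
servo_tool(steps=[0, 0, 0, 0, 0.002, 0, -1, 0, 0, 0, 0, 0.003, 0, -1, 0, 0, 0, 0, 0.003, 0, -1, 0, 0, 0, 0, 0.003, 0, -1, 0, 0, 0, 0, 0.003, 0, -1])

```text
time_s: 27.37
eef_pos: [0.571, 0.2073, 0.0416]
orientation: [0.736, 0.677, -0.003, 0.003]
ft_force: [0.1, -8.0, 2.0]
finger_gap: 0.0287
```

```bash
python3 st.py
```

```text
27.3667 [0.57096 0.20727 0.04156] yaw 85.17 zaxis deg [-0.03 -0.48] [ 0.13 -7.96  1.96] [-1.345  0.126 -0.015] gap 0.0287
```

Emit:
servo_tool(steps=[0, 0, 0, 0, 0.002, 0, -1, 0, 0, 0, 0, 0.003, 0, -1, 0, 0, 0, 0, 0.003, 0, -1, 0, 0, 0, 0, 0.003, 0, -1, 0, 0, 0, 0, 0.003, 0, -1])

```text
time_s: 27.78
eef_pos: [0.571, 0.2074, 0.0416]
orientation: [0.736, 0.677, -0.003, 0.003]
ft_force: [-0.7, -7.7, 0.6]
finger_gap: 0.0285
```

```bash
python3 st.py
```

```text
27.7833 [0.57099 0.20741 0.04156] yaw 85.16 zaxis deg [-0.03 -0.49] [-0.68 -7.68  0.61] [-1.423  0.09  -0.015] gap 0.0285
```

Emit:
servo_tool(steps=[0, 0, 0, 0, -0.004, 0, -1, 0, 0, 0, 0, -0.008, 0, -1, 0, 0, 0, 0, -0.012, 0, -1, 0, 0, 0, 0, -0.016, 0, -1, 0, 0, 0, 0, -0.02, 0, -1])

```text
time_s: 28.2
eef_pos: [0.571, 0.2074, 0.0416]
orientation: [0.736, 0.677, -0.002, 0.002]
ft_force: [-0.5, -3.6, 0.5]
finger_gap: 0.0283
```

```bash
python3 st.py
```

```text
28.2 [0.571   0.20742 0.04156] yaw 85.21 zaxis deg [-0.   -0.31] [-0.5  -3.57  0.48] [-0.661  0.089 -0.122] gap 0.0283
```

Emit:
servo_tool(steps=[0, 0, 0, 0, 0, 0, -0.25, 0, 0, 0, 0, 0, 0, -0.15, 0, 0, 0, 0, 0, 0, 0, 0, 0, 0, 0, 0, 0, 0.2, 0, 0, 0, 0, 0, 0, 0.4])

```text
time_s: 28.62
eef_pos: [0.5711, 0.2084, 0.0416]
orientation: [0.736, 0.677, -0.001, 0.002]
ft_force: [0.1, -0.3, 0.3]
finger_gap: 0.0595
```

Emit:
servo_tool(steps=[0, 0, 0, 0, 0, 0, 0.5, 0, 0, 0, 0, 0, 0, 0.5, 0, 0, 0, 0, 0, 0, 0.5, 0, 0, 0, 0, 0, 0, 0.5, 0, 0, 0, 0, 0, 0, 0.5])

```text
time_s: 29.03
eef_pos: [0.5711, 0.2075, 0.0415]
orientation: [0.736, 0.677, -0.002, 0.002]
ft_force: [-0.5, 0.4, -0.2]
finger_gap: 0.0644
```

```bash
python3 st.py; python3 m2.py 14
python3 - <<'E'
import cv2
im=cv2.imread("pics/scene14.png")[185:240,325:440]
cv2.imwrite("pics/z14.png",cv2.resize(im,None,fx=6.8,fy=6.8,interpolation=cv2.INTER_CUBIC))
E
```

```text
29.0333 [0.57106 0.20747 0.04149] yaw 85.23 zaxis deg [ 0.01 -0.31] [-0.48  0.37 -0.2 ] [-0.088  0.019  0.013] gap 0.0644
[0.5711 0.2075 0.0415] [ 0.7359  0.6771 -0.0018  0.0021] 29.0333 [-0.5  0.4 -0.2]
```

View pics/z14.png

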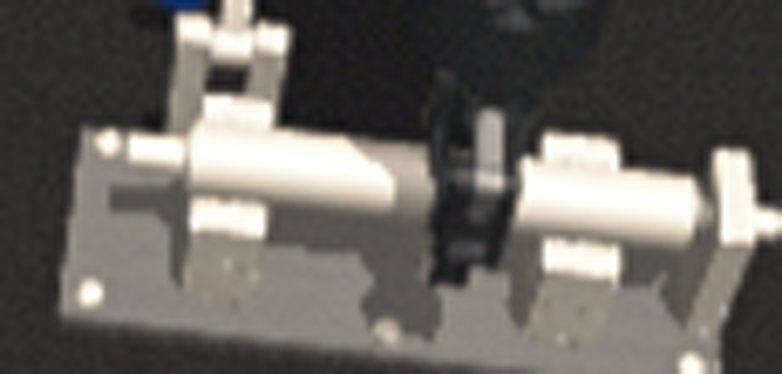

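Emit:
servo_tool(steps=[0, 0, 0, 0, 0, 0.05, 0.5, 0, 0, 0, 0, 0, 0.15, 0.5, 0, 0, 0, 0, 0, 0.3, 0.5, 0, 0, 0, 0, 0, 0.6, 0.5, 0, 0, 0, 0, 0, 0.9, 0.5])

```text
time_s: 29.55
eef_pos: [0.5703, 0.2071, 0.1508]
orientation: [0.736, 0.677, -0.003, 0.002]
ft_force: [1.5, 0.9, -0.0]
finger_gap: 0.0642
```

Emit:
servo_tool(steps=[0, 0, 0, 0, 0, 0.3, 0.3, 0, 0, 0, 0, 0, 0.6, 0, 0, 0, 0, 0, 0, 0.9, -0.5, 0, 0, 0, -0.1, -0.1, 0.95, -1, 0, 0, 0, -0.3, -0.26, 0.95, -1])

```text
time_s: 29.97
eef_pos: [0.539, 0.1787, 0.268]
orientation: [0.735, 0.678, 0.004, 0.004]
ft_force: [0.5, -0.3, 0.2]
finger_gap: 0.0076
```

Emit:
servo_tool(steps=[0, 0, 0, -0.2, -0.18, 0, -1, 0, 0, 0, -0.4, -0.35, 0, -1, 0, 0, 0, -0.6, -0.52, 0, -1, 0, 0, 0, -0.7, -0.61, 0, -1, 0, 0, 0, -0.7, -0.61, 0, -1])

```text
time_s: 30.38
eef_pos: [0.4476, 0.0997, 0.2646]
orientation: [0.737, 0.676, -0.003, 0.002]
ft_force: [-0.1, 0.5, -0.3]
finger_gap: 0.0002
```

```bash
python3 st.py; python3 m2.py 15
```

```text
30.3833 [0.44758 0.09972 0.26458] yaw 85.01 zaxis deg [-0.14 -0.39] [-0.14  0.51 -0.3 ] [ 0.014  0.016 -0.064] gap 0.0002
[0.4476 0.0997 0.2646] [ 0.7372  0.6756 -0.0032  0.0017] 30.3833 [-0.1  0.5 -0.3]
```

View pics/s15c.png

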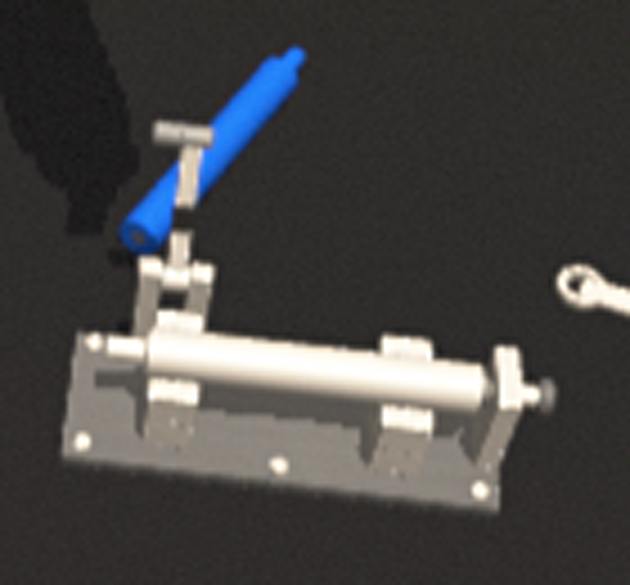

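View pics/t15c.png

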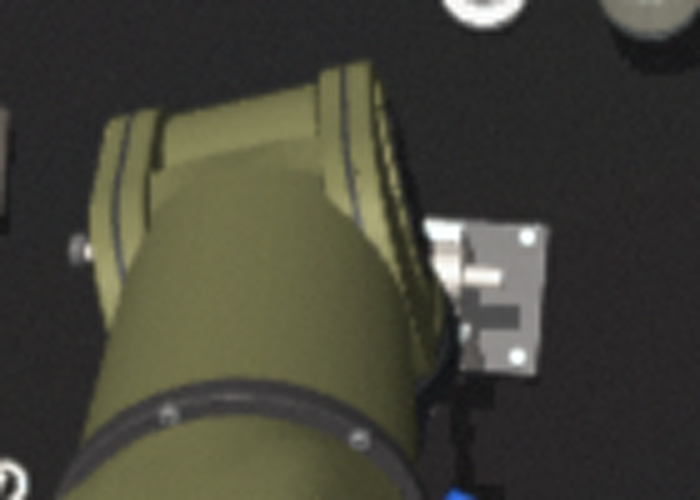

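Emit:
servo_tool(steps=[0, 0, 0, 0, 0.025, -0.2, -1, 0, 0, 0, 0, 0.025, -0.4, -1, 0, 0, 0, 0, 0.025, -0.6, -1, 0, 0, 0, 0, 0.025, -0.8, -1, 0, 0, 0, 0, 0.025, -0.88, -1])

```text
time_s: 30.9
eef_pos: [0.4514, 0.1074, 0.1555]
orientation: [0.735, 0.678, -0.002, 0.001]
ft_force: [0.2, 0.5, 0.3]
finger_gap: -0.0002
```

Emit:
servo_tool(steps=[0, 0, 0, 0, 0, 0, -1, 0, 0, 0, 0, 0, 0, -1, 0, 0, 0, 0, 0, 0, -1, 0, 0, 0, 0, 0, 0, -1, 0, 0, 0, 0, 0, 0, -1])

```text
time_s: 31.32
eef_pos: [0.4519, 0.1064, 0.1588]
orientation: [0.736, 0.677, -0.001, 0.003]
ft_force: [0.0, -0.7, 0.0]
finger_gap: 0.0
```

```bash
python3 st.py; python3 m2.py 16
```

```text
31.3167 [0.45191 0.10643 0.15877] yaw 85.24 zaxis deg [ 0.13 -0.27] [ 0.03 -0.7   0.05] [-0.032  0.011  0.01 ] gap 0.0
[0.4519 0.1064 0.1588] [ 0.7358  0.6771 -0.0008  0.0025] 31.3167 [ 0.  -0.7  0. ]
```

View pics/s16c.png

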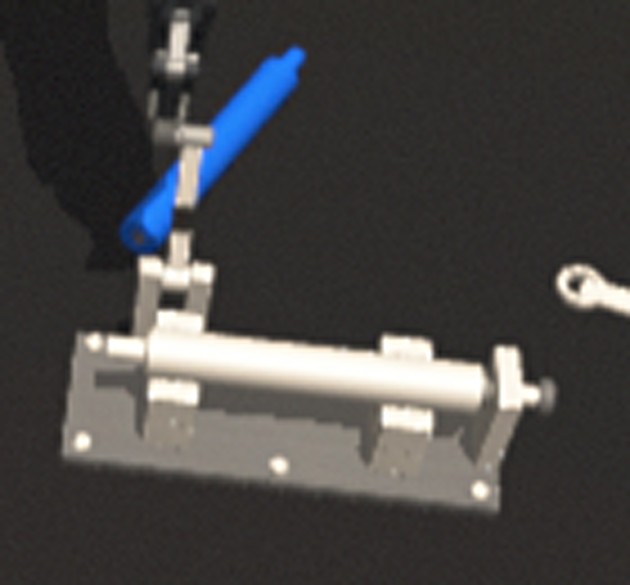

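Emit:
servo_tool(steps=[0, 0, 0, 0.04, -0.033, 0, -1, 0, 0, 0, 0.1, -0.04, 0, -1, 0, 0, 0, 0.16, -0.045, 0, -1, 0, 0, 0, 0.22, -0.05, 0, -1, 0, 0, 0, 0.28, -0.055, 0, -1])

```text
time_s: 31.83
eef_pos: [0.4834, 0.0989, 0.1579]
orientation: [0.736, 0.677, -0.003, 0.001]
ft_force: [-3.6, -0.5, 2.9]
finger_gap: 0.0
```

```bash
python3 st.py; python3 m2.py 17
```

```text
31.8333 [0.48342 0.09889 0.15788] yaw 85.22 zaxis deg [-0.21 -0.35] [-3.64 -0.52  2.89] [ 0.02   0.738 -0.009] gap 0.0
[0.4834 0.0989 0.1579] [ 0.736   0.677  -0.0034  0.001 ] 31.8333 [-3.6 -0.5  2.9]
```

View pics/s17c.png

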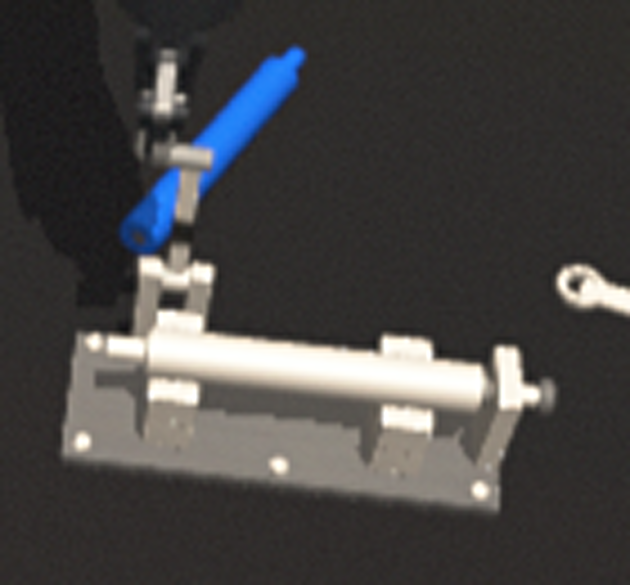

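Emit:
servo_tool(steps=[0, 0, 0, 0.07, -0.006, 0, -1, 0, 0, 0, 0.14, -0.012, 0, -1, 0, 0, 0, 0.21, -0.018, 0, -1, 0, 0, 0, 0.28, -0.024, 0, -1, 0, 0, 0, 0.35, -0.03, 0, -1])

```text
time_s: 32.35
eef_pos: [0.5269, 0.0958, 0.1573]
orientation: [0.736, 0.677, -0.003, 0.002]
ft_force: [-2.8, 0.1, -2.5]
finger_gap: -0.0002
```

```bash
python3 st.py; python3 m2.py 18
```

```text
32.35 [0.52687 0.09581 0.15728] yaw 85.24 zaxis deg [-0.09 -0.33] [-2.8   0.06 -2.45] [ 0.115  0.766 -0.015] gap -0.0002
[0.5269 0.0958 0.1573] [ 0.7359  0.6771 -0.0025  0.0015] 32.35 [-2.8  0.1 -2.5]
```

View pics/s18c.png

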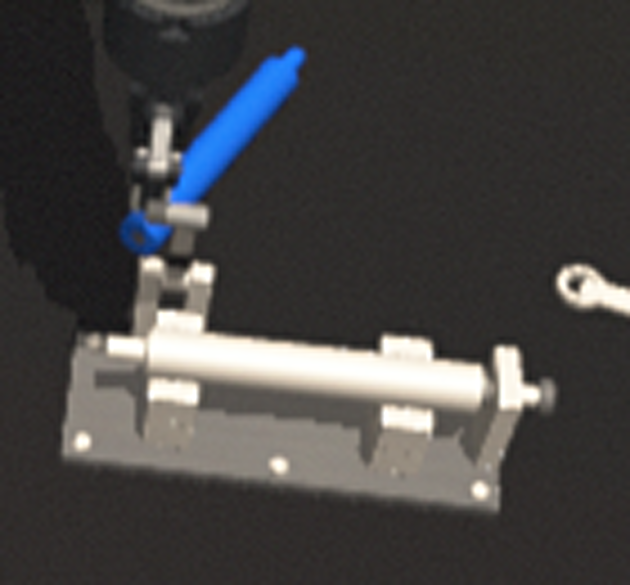

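Emit:
servo_tool(steps=[0, 0, 0, 0.06, -0.005, -0.02, -1, 0, 0, 0, 0.12, -0.01, -0.04, -1, 0, 0, 0, 0.18, -0.015, -0.06, -1, 0, 0, 0, 0.24, -0.02, -0.09, -1, 0, 0, 0, 0.3, -0.025, -0.12, -1])

```text
time_s: 32.87
eef_pos: [0.5605, 0.093, 0.1419]
orientation: [0.736, 0.677, -0.004, -0.0]
ft_force: [-8.7, 0.8, -5.3]
finger_gap: 0.0002
```

```bash
python3 st.py; python3 m2.py 19
```

```text
32.8667 [0.56045 0.09303 0.14193] yaw 85.26 zaxis deg [-0.36 -0.33] [-8.67  0.81 -5.27] [ 2.900e-01  1.657e+00 -1.000e-03] gap 0.0002
[0.5605 0.093  0.1419] [ 0.7357  0.6773 -0.0043 -0.    ] 32.8667 [-8.7  0.8 -5.3]
```

View pics/s19c.png

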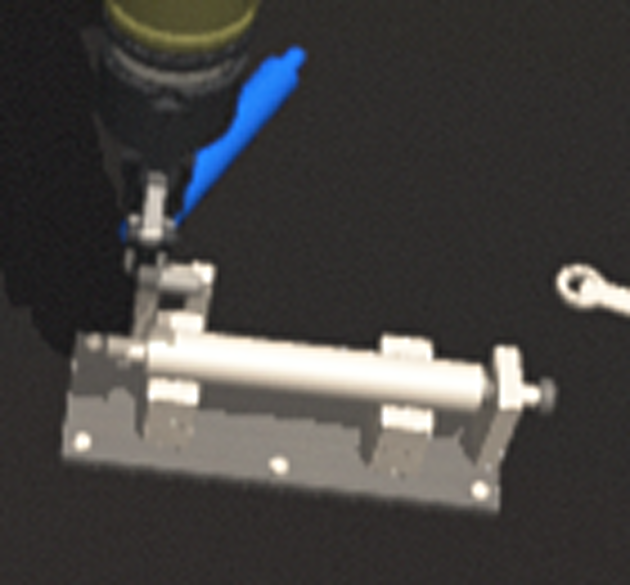

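Emit:
servo_tool(steps=[0, 0, 0, -0.1, 0, 0, -1, 0, 0, 0, -0.1, 0, 0.1, -1, 0, 0, 0, -0.1, 0, 0.3, -1, 0, 0, 0, 0, 0.03, 0.4, -1, 0, 0, 0, 0.17, 0.054, 0.4, -1])

```text
time_s: 33.38
eef_pos: [0.5862, 0.0995, 0.1955]
orientation: [0.736, 0.677, 0.002, 0.005]
ft_force: [0.2, 1.0, 0.0]
finger_gap: 0.0003
```

Emit:
servo_tool(steps=[0, 0, 0, 0, 0, 0, -1, 0, 0, 0, 0, 0, 0, -1, 0, 0, 0, 0, 0, 0, -1, 0, 0, 0, 0, 0, 0, -1, 0, 0, 0, 0, 0, 0, -1])

```text
time_s: 33.8
eef_pos: [0.5826, 0.0991, 0.1913]
orientation: [0.736, 0.677, -0.002, 0.002]
ft_force: [0.2, -0.1, 0.0]
finger_gap: -0.0002
```

```bash
python3 st.py; python3 m2.py 20
```

```text
33.8 [0.58259 0.09909 0.19131] yaw 85.22 zaxis deg [-0.02 -0.33] [ 0.22 -0.12  0.01] [-0.068  0.012 -0.038] gap -0.0002
[0.5826 0.0991 0.1913] [ 0.736   0.677  -0.0021  0.002 ] 33.8 [ 0.2 -0.1  0. ]
```

View pics/s20c.png

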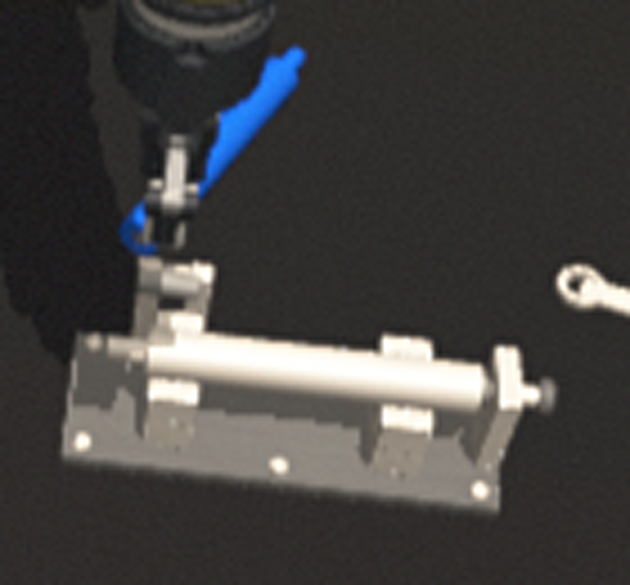

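View pics/t20c.png

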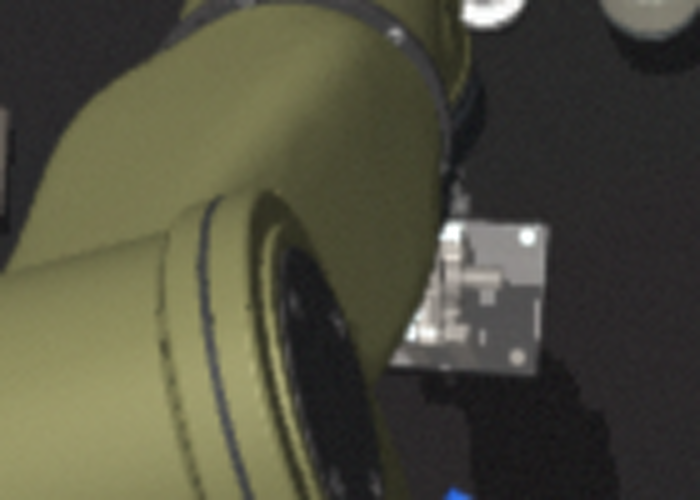

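Run:
```python
from vis import *
from cell import eyes
cal=eyes.get_calibration("scene")
for th in (.95,.9,.85,.8,.75,.7,.6,0):
    L=np.array([[-.082,.042-.092*np.cos(th),.085+.092*np.sin(th)]])
    p=proj(cal,place([.5695,.189,np.radians(85.2)],L))[0]; print(th,((p-[320,130]+.5)*4.5).round(0),place([.5695,.189,np.radians(85.2)],L).round(4))
print(((proj(cal,[[.5826,.0991,.1913]])[0]-[320,130]+.5)*4.5).round())
```

```text
0.95 [173. 265.] [[0.5741 0.1063 0.1598]]
0.9 [172. 273.] [[0.5778 0.106  0.1571]]
0.85 [171. 281.] [[0.5813 0.1057 0.1541]]
0.8 [170. 289.] [[0.5847 0.1054 0.151 ]]
0.75 [169. 297.] [[0.5879 0.1052 0.1477]]
0.7 [169. 305.] [[0.5909 0.1049 0.1443]]
0.6 [167. 320.] [[0.5965 0.1044 0.1369]]
0 [157. 397.] [[0.6125 0.1031 0.085 ]]
[166. 238.]
```

Emit:
servo_tool(steps=[0, 0, 0, 0, 0.01, -0.12, -1, 0, 0, 0, 0, 0.01, -0.22, -1, 0, 0, 0, 0.02, 0.01, -0.27, -1, 0, 0, 0, 0.06, 0.01, -0.33, -1, 0, 0, 0, 0.11, 0.01, -0.4, -1])

```text
time_s: 34.32
eef_pos: [0.5978, 0.0995, 0.144]
orientation: [0.736, 0.677, -0.001, 0.003]
ft_force: [0.9, -2.5, 3.7]
finger_gap: 0.0003
```

```bash
python3 st.py; python3 m2.py 21
```

```text
34.3167 [0.59775 0.09947 0.14398] yaw 85.19 zaxis deg [ 0.15 -0.37] [ 0.85 -2.53  3.69] [-0.624 -0.137  0.019] gap 0.0003
[0.5978 0.0995 0.144 ] [ 0.7361  0.6768 -0.0012  0.0033] 34.3167 [ 0.9 -2.5  3.7]
```

View pics/s21c.png

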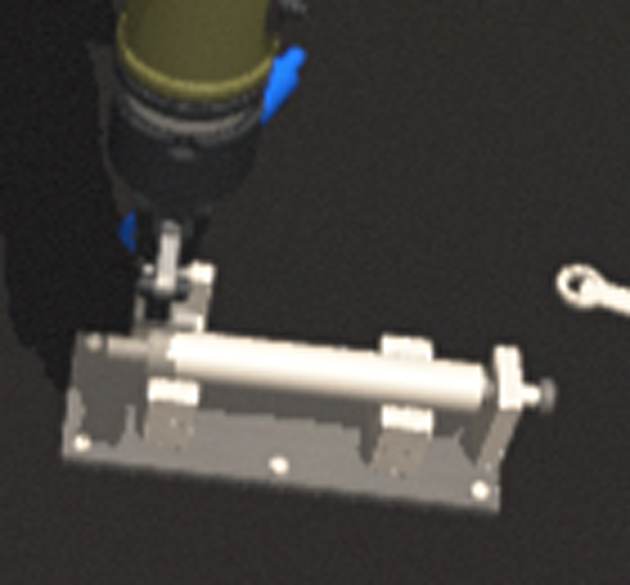

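Emit:
servo_tool(steps=[0, 0, 0, 0.02, 0, -0.04, -1, 0, 0, 0, 0.045, 0, -0.08, -1, 0, 0, 0, 0.065, 0, -0.12, -1, 0, 0, 0, 0.08, 0, -0.16, -1, 0, 0, 0, 0.09, 0, -0.2, -1])

```text
time_s: 34.83
eef_pos: [0.6081, 0.1009, 0.1193]
orientation: [0.736, 0.677, -0.001, 0.002]
ft_force: [1.8, -1.0, 3.0]
finger_gap: 0.0
```

```bash
python3 st.py; python3 m2.py 22
```

```text
34.8333 [0.60807 0.10087 0.1193 ] yaw 85.23 zaxis deg [ 0.11 -0.28] [ 1.76 -0.98  3.  ] [-0.254 -0.537 -0.094] gap 0.0
[0.6081 0.1009 0.1193] [ 0.7359  0.6771 -0.001   0.0024] 34.8333 [ 1.8 -1.   3. ]
```

View pics/s22c.png

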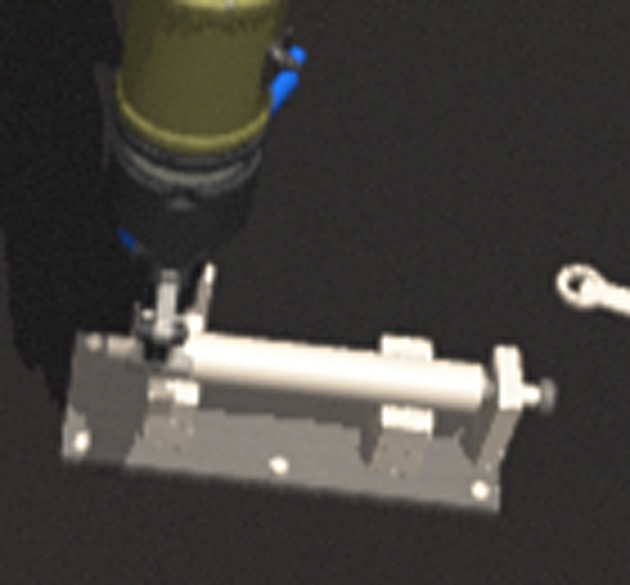

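Emit:
servo_tool(steps=[0, 0, 0, 0.01, 0, -0.03, -1, 0, 0, 0, 0.02, 0, -0.06, -1, 0, 0, 0, 0.025, 0, -0.09, -1, 0, 0, 0, 0.03, 0, -0.12, -1, 0, 0, 0, 0.03, 0, -0.15, -1])

```text
time_s: 35.35
eef_pos: [0.6108, 0.1009, 0.1011]
orientation: [0.736, 0.677, -0.002, 0.002]
ft_force: [1.1, 0.5, 1.7]
finger_gap: -0.0001
```

```bash
python3 st.py
```

```text
35.35 [0.61079 0.10089 0.10109] yaw 85.24 zaxis deg [ 0.02 -0.29] [1.14 0.46 1.69] [ 0.029 -0.27   0.004] gap -0.0001
```

Emit:
servo_tool(steps=[0, 0, 0, 0, 0, -0.006, -1, 0, 0, 0, 0, 0, -0.012, -1, 0, 0, 0, 0, 0, -0.018, -1, 0, 0, 0, 0, 0, -0.024, -1, 0, 0, 0, 0, 0, -0.024, -1])

```text
time_s: 35.77
eef_pos: [0.6109, 0.1007, 0.0987]
orientation: [0.736, 0.677, -0.002, 0.002]
ft_force: [0.5, 0.6, 2.6]
finger_gap: -0.0002
```

```bash
python3 st.py
```

```text
35.7667 [0.61092 0.1007  0.09868] yaw 85.24 zaxis deg [ 0.04 -0.3 ] [0.52 0.61 2.6 ] [ 0.029 -0.238  0.015] gap -0.0002
```

Emit:
servo_tool(steps=[0, 0, 0, 0, 0, -0.006, -1, 0, 0, 0, 0, 0, -0.012, -1, 0, 0, 0, 0, 0, -0.018, -1, 0, 0, 0, 0, 0, -0.024, -1, 0, 0, 0, 0, 0, -0.024, -1])

```text
time_s: 36.18
eef_pos: [0.6106, 0.1004, 0.0956]
orientation: [0.736, 0.677, -0.002, 0.002]
ft_force: [1.7, -0.2, 1.7]
finger_gap: 0.0004
```

```bash
python3 st.py
```

```text
36.1833 [0.61061 0.10044 0.09558] yaw 85.23 zaxis deg [-0.   -0.32] [ 1.68 -0.21  1.68] [ 0.021 -0.313  0.002] gap 0.0004
```

Emit:
servo_tool(steps=[0, 0, 0, 0, 0, -0.003, -1, 0, 0, 0, 0, 0, -0.006, -1, 0, 0, 0, 0, 0, -0.009, -1, 0, 0, 0, 0, 0, -0.012, -1, 0, 0, 0, 0, 0, -0.012, -1])

```text
time_s: 36.6
eef_pos: [0.6106, 0.1004, 0.0942]
orientation: [0.736, 0.677, -0.002, 0.002]
ft_force: [1.4, 0.1, 1.3]
finger_gap: -0.0001
```

```bash
python3 st.py
```

```text
36.6 [0.61063 0.10041 0.09421] yaw 85.23 zaxis deg [-0.   -0.32] [1.36 0.13 1.25] [ 0.042 -0.18  -0.041] gap -0.0001
```

Emit:
servo_tool(steps=[0, 0, 0, 0, 0, -0.003, -1, 0, 0, 0, 0, 0, -0.006, -1, 0, 0, 0, 0, 0, -0.009, -1, 0, 0, 0, 0, 0, -0.009, -1, 0, 0, 0, 0, 0, -0.009, -1])

```text
time_s: 37.02
eef_pos: [0.6105, 0.1005, 0.0931]
orientation: [0.736, 0.677, -0.002, 0.002]
ft_force: [1.0, -0.0, 1.6]
finger_gap: 0.0003
```

```bash
python3 st.py
```

```text
37.0167 [0.61051 0.10045 0.0931 ] yaw 85.23 zaxis deg [-0.02 -0.32] [ 1.   -0.02  1.59] [-0.016 -0.252 -0.046] gap 0.0003
```

Emit:
servo_tool(steps=[0, 0, 0, 0, 0, -0.003, -1, 0, 0, 0, 0, 0, -0.006, -1, 0, 0, 0, 0, 0, -0.009, -1, 0, 0, 0, 0, 0, -0.009, -1, 0, 0, 0, 0, 0, -0.009, -1])

```text
time_s: 37.43
eef_pos: [0.6105, 0.1005, 0.092]
orientation: [0.736, 0.677, -0.002, 0.002]
ft_force: [1.6, 0.5, 2.2]
finger_gap: 0.0001
```

```bash
python3 st.py
```

```text
37.4333 [0.6105  0.10048 0.09203] yaw 85.23 zaxis deg [-0.01 -0.32] [1.6  0.53 2.17] [-0.023 -0.243  0.029] gap 0.0001
```

Emit:
servo_tool(steps=[0, 0, 0, 0, 0, -0.002, -1, 0, 0, 0, 0, 0, -0.004, -1, 0, 0, 0, 0, 0, -0.006, -1, 0, 0, 0, 0, 0, -0.006, -1, 0, 0, 0, 0, 0, -0.006, -1])

```text
time_s: 37.85
eef_pos: [0.6106, 0.1005, 0.0916]
orientation: [0.736, 0.677, -0.002, 0.002]
ft_force: [0.2, -0.1, 3.9]
finger_gap: 0.0
```

```bash
python3 st.py
```

```text
37.85 [0.61063 0.10048 0.0916 ] yaw 85.23 zaxis deg [ 0.01 -0.32] [ 0.25 -0.07  3.91] [-0.044 -0.104 -0.013] gap 0.0
```

Emit:
servo_tool(steps=[0, 0, 0, 0, 0, -0.002, -1, 0, 0, 0, 0, 0, -0.004, -1, 0, 0, 0, 0, 0, -0.006, -1, 0, 0, 0, 0, 0, -0.006, -1, 0, 0, 0, 0, 0, -0.006, -1])

```text
time_s: 38.27
eef_pos: [0.6107, 0.1004, 0.0912]
orientation: [0.736, 0.677, -0.002, 0.002]
ft_force: [0.0, -0.3, 7.4]
finger_gap: 0.0
```

```bash
python3 st.py; python3 m2.py 23
```

```text
38.2667 [0.61069 0.10044 0.09123] yaw 85.23 zaxis deg [ 0.02 -0.32] [ 0.   -0.33  7.38] [-0.069  0.139 -0.02 ] gap 0.0
[0.6107 0.1004 0.0912] [ 0.7359  0.677  -0.0018  0.0021] 38.2667 [ 0.  -0.3  7.4]
```

View pics/s23c.png

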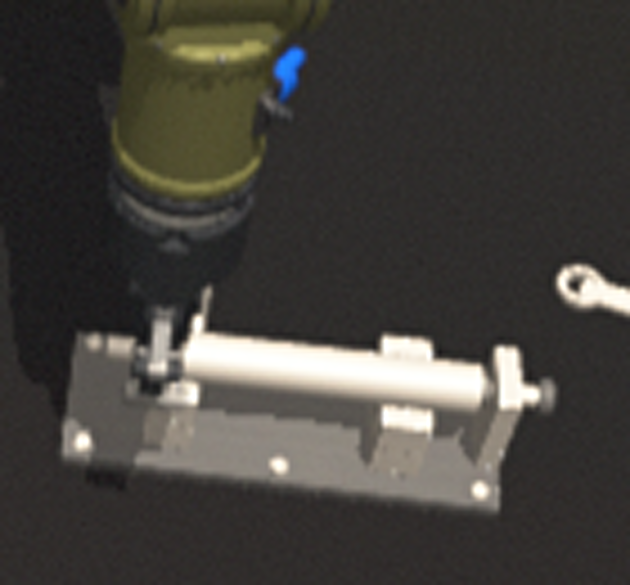

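Emit:
servo_tool(steps=[0, 0, 0, 0, 0, 0, -1, 0, 0, 0, 0, 0, 0.01, -1, 0, 0, 0, 0, 0, 0.05, -1, 0, 0, 0, 0, 0, 0.15, -1, 0, 0, 0, 0, 0, 0.3, -1])

```text
time_s: 38.78
eef_pos: [0.6088, 0.1005, 0.1258]
orientation: [0.736, 0.677, -0.004, 0.001]
ft_force: [-0.1, 0.2, 0.4]
finger_gap: -0.0001
```

Emit:
servo_tool(steps=[0, 0, 0, 0, 0, 0.2, -1, 0, 0, 0, 0, 0, 0.4, -1, 0, 0, 0, 0, 0, 0.6, -1, 0, 0, 0, 0, 0, 0.8, -1, 0, 0, 0, 0, 0, 1, -1])

```text
time_s: 39.2
eef_pos: [0.6101, 0.1006, 0.2485]
orientation: [0.736, 0.677, -0.002, 0.002]
ft_force: [0.2, 0.4, 0.0]
finger_gap: -0.0003
```

Emit:
servo_tool(steps=[0, 0, 0, -0.2, -0.2, 0, -1, 0, 0, 0, -0.4, -0.4, 0, -1, 0, 0, 0, -0.6, -0.6, 0, -1, 0, 0, 0, -0.8, -0.8, 0, -1, 0, 0, 0, -0.9, -0.9, 0, -1])

```text
time_s: 39.62
eef_pos: [0.4986, -0.0109, 0.2473]
orientation: [0.737, 0.676, -0.004, 0.002]
ft_force: [-0.8, -0.6, -0.8]
finger_gap: -0.0004
```

Emit:
servo_tool(steps=[0, 0, 0, 0, 0, 0, -1, 0, 0, 0, 0, 0, 0, -1, 0, 0, 0, 0, 0, 0, -1, 0, 0, 0, 0, 0, 0, -1, 0, 0, 0, 0, 0, 0, -1])

```text
time_s: 40.03
eef_pos: [0.5035, -0.0063, 0.2466]
orientation: [0.735, 0.678, -0.001, 0.002]
ft_force: [-0.1, -0.2, 1.0]
finger_gap: -0.0001
```

```bash
python3 st.py; python3 m2.py 24
python3 - <<'E'
import cv2
im=cv2.imread("pics/scene24.png")[185:240,325:440]
cv2.imwrite("pics/z24.png",cv2.resize(im,None,fx=6.8,fy=6.8,interpolation=cv2.INTER_CUBIC))
E
```

```text
40.0333 [ 0.50349 -0.00626  0.24662] yaw 85.34 zaxis deg [ 0.04 -0.29] [-0.07 -0.19  1.05] [ 0.005  0.005 -0.032] gap -0.0001
[ 0.5035 -0.0063  0.2466] [ 0.7352  0.6778 -0.0015  0.002 ] 40.0333 [-0.1 -0.2  1. ]
```

View pics/z24.png

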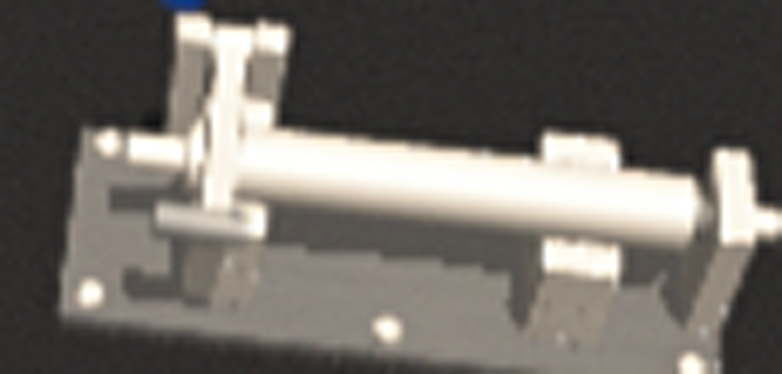

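View pics/t24c.png

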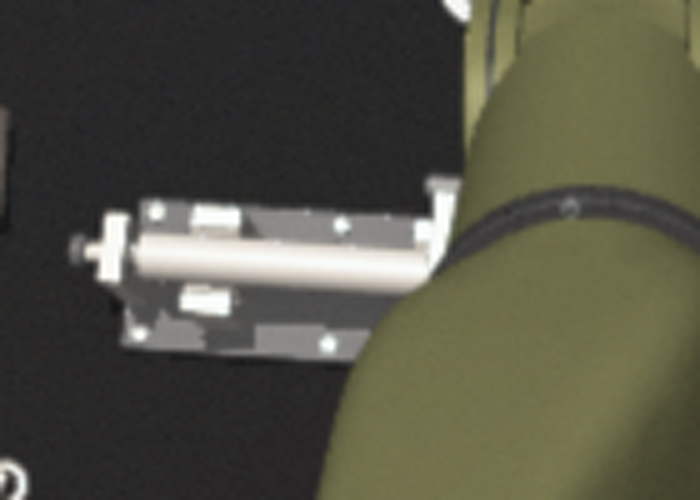

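View pics/scene24.png

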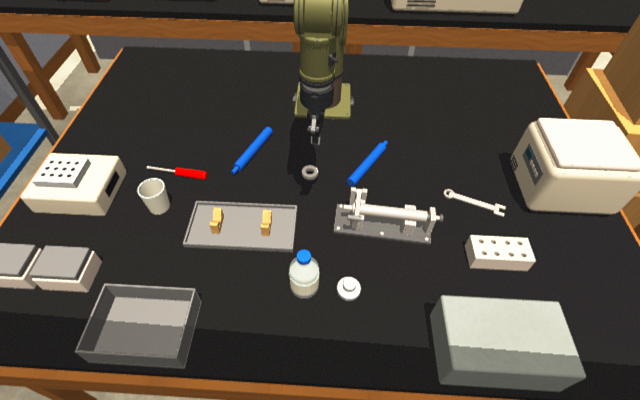

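Run:
```python
import cv2,numpy as np
for n in("13","14","15","24"):
    im=cv2.imread(f"pics/scene{n}.png").mean(2)
    r=im[211:219,415:440].mean(0); print(n,r[6:18].round().astype(int))
```

```text
13 [241 241 241 241 241 208 124 158 117 139 250 247]
14 [241 241 241 241 242 241 171 119 108 139 250 247]
15 [241 241 241 240 242 241 171 119 108 139 249 246]
24 [241 241 241 240 242 241 171 119 109 139 249 246]
```

The spindle hasn't moved since I let go of it (identical pixels before and after clamping). The clamp is closed, so I'm handing in.

```bash
python3 -c "
from cell import ticket
print(ticket.close_job())"
```

```text
the job is handed in; nothing more can be done
None
```

The spindle is bedded in both V-blocks with its plain end on the stop's button, and the clamp is closed on it. I handed the job in at about 40 s of the 72 s allowed.

**Bedding:** I lowered the spindle in small steps, shifting it sideways and turning it slightly by feel. Side force and twist ended near zero, with about 13 N resting on the Vs. That both Vs carried load comes from these forces; the cameras were too coarse to confirm it.

**Against the stop:** I slid it along the Vs under light downward load.
- The spring was felt first, then about 2 mm later the rigid limit. I stopped there, with about 2 N more push than the sliding drag.
- I eased the arm's push before letting go. Scene pictures taken after release, after lifting away and after clamping show the plain end in the same place, to the pixel.
- There was no direct reading of the button after release.

**Clamp:** I swung the arm over by its cross-bar and pressed it down until the pad met the spindle. That contact came at a bar height that matches a level arm. The final press on the bar was about 7 N, which I estimate as 12 N at the pad. After I backed off, the bar's position in the picture agreed with the closed position to within about 2 pixels.

**Other checks:** No force reading passed about 10 N. In the last overall picture the other things on the bench looked where they started, and the robot was clear of everything. My camera estimates disagreed by up to about 4 mm across the fixture, so I set the final position by touch.

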